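# Set out a blind's parts in order of height

## Robot

A 7-joint arm with a two-finger parallel gripper is mounted at the origin on a cart in front of the work surface, level with it; the furniture and walls round the work are solid. World frame = base frame: x ahead of the robot, y to its left, z up, the work surface at z = 0. Lengths are in m, angles in rad, forces in N, time in s.
With the tool pointing down it reaches from about 0.425 to 0.925 m from the base axis. Payload 6.8 kg.
Tool frame: the origin (TCP) lies midway between the tips of the shut fingers; the grasp point (between the pads) lies 19 mm behind it; z points along the fingers, y is the direction in which the jaws open and shut (so a half turn about z gives the same grasp; the last joint's range is limited). The gripper opens to 85 mm and grips with 20 to 120 N. Pads are 22 mm wide; open, the fingers measure 114 mm over their backs; the gripper's body (76 mm by 85 mm) begins 54 mm behind the grasp point. The pads swing forward as they close: fully open they stand 13 mm farther back than shut.
Start: joints at [-1.222, 0.477, 0.022, 1.555, -0.011, 1.109, -0.083], TCP at [0.298, 0.606, 0.193] pointing down, gripper open.
Joint ranges: [-2.96, 2.96], [-0.34, 2.1], [-1.41, 1.46], [0.24, 2.44], [-1.37, 4.51], [0.17, 1.92], [-2.96, 2.96]. Speed limits (rad/s): [2.39, 2.39, 3.14, 3.14, 3.14, 3.14, 3.14].

## Interface

Orientations are given as a unit quaternion [w, x, y, z].
In Python, from station import bot, vision gives the robot as it stands.
- The arm moves only by the tool move_arm, never from a script. Its argument "increments" is text: rows parted by semicolons, each of 7 numbers parted by spaces: the opening, from 0 (shut) to 1 (fully open), then the shift along the world's x, y, z in mm, then the turn, a rotation vector about the world's x, y, z in rad. In form: grip x y z rx ry rz; .... A call has exactly 8 rows; each row shifts and turns the commanded pose from where the row before left it; what a row does not reach is not made up. A row lasts 1/8 s, in which the tool goes at most 62.5 mm and 10.7 degrees, less where a joint would pass 70% of its speed; a pose out of reach is approached as far as the arm can. A call with a gripper value outside its range is refused whole. The fingers move at their own pace and stop on an object; "newtons" is the grip in N (left out, the last holds). Time passes only in rows, so rows that do not move let the fingers close, or fill a call up. It gives the time, the measured TCP pose, the force and the opening at its end, in the units of the state.
- bot.get_obs(): the state, without advancing time (a new reading comes with each control period).
- vision.read_camera(name): name is "scene" or "top" or "wrist"; returns (picture, depth): 420x560x3 uint8, red, green, blue; 420x560 float32, m along the optical axis (not along the pixel's ray), 0 where there is no reading.
- vision.calibration(name): a dict with "fx", "fy", "cx", "cy" (pixels), "R" (3x3) and "t" (3): a world point X has camera coordinates R X + t; the wrist camera has in their place "hand_eye" (4x4, takes a point from camera to tool coordinates, whose origin is the TCP and whose axes are the flange's). Camera axes: x right, y down, z forward; pixel columns grow to the right and rows downward; lengths in m; the calibration is good to about 2 mm. A picture is of the moment at which its call begins: read the wrist's pose just before it. calibration takes no time and is no camera call.
- bot.hand_in(): hands the job in, once; it reports no verdict.
The state is a dict: "t": time; "q": joint angles; "joint_vel": joint speeds; "joint_torque": joint torques, N m; "eef_pos": TCP position; "tool_rot": TCP orientation; "contact_force": force on the tool from outside, world axes, zero at the start; "torque": the same for the moment, N m; "gripper_width": opening from 0.0 (shut) to 1.0 (fully open).
Only numpy, scipy, OpenCV 4.12 (cv2) and the standard library are available. Lean on these libraries where they do the work, as an engineer would, in place of code of your own. Each camera call takes 0.05 s, during which the arm holds its last target.

## Task

Four parts of a roller blind stand on the bench in front of the plywood board, on the robot's side. Set them out on the row of black pads for checking, in order of height: the tallest on the pad next to the steel stop, then each lower one in turn, the lowest at the far end. Each part goes centred on its own pad, standing the way up it stands now, and is let go.

Things in the scene. Friction and masses are not known exactly. Their poses are not given: they have to be found in the camera images.
- tube_mid (a point): offcut of bare aluminium tube standing on end, 38 mm outside and 33 mm inside diameter, 75 mm tall; this point is its centre, half-way up. Its z axis is up.
- bracket_mid (a point): white L-shaped bracket: a foot 35 mm (x) by 48 mm (y), 7 mm thick, lies flat, and an upright wall 35 mm wide (x), 6 mm thick stands at the foot's +y end; 57 mm tall overall. This point is the centre of its bounding box (over the middle of the foot, half-way up), so the wall's middle plane lies 21 mm from it along +y. 35 mm across x it can be gripped on the two side edges. Its z axis is up.
- end_cap_mid (a point): white round tube end cap: a flange 45 mm in diameter and 8 mm thick lies flat, with a hollow neck 28 mm in diameter above it; 26 mm tall overall. This point is on its axis, half-way up. Its z axis is up.
- chain_drive_mid (a point): off-white flat round chain drive housing (the one in front of the board, not the round thing left lying at the far left of the bench), 48 mm in diameter and 15 mm tall, with a small tab on either side along its x axis (58 mm over the tabs; grip it across y, 48 mm). This point is its centre, half-way up. Its z axis is up.
- pad_a: one of four identical fixed square pads of black rubber with a thin white cross, 60x60x2 mm, in a straight row on a plywood board (80 mm wide, 340 mm long, 12 mm thick, fixed to the bench); neighbours are about 75 mm apart centre to centre. Which pad of the row this is changes from start to start. Origin: centre of the pad's underside, on the board's top, 12 mm above the bench; parts rest on the pad's top, 2 mm higher. Its y axis runs along the row.
- pad_b: one of four identical fixed square pads of black rubber with a thin white cross, 60x60x2 mm, in a straight row on a plywood board (80 mm wide, 340 mm long, 12 mm thick, fixed to the bench); neighbours are about 75 mm apart centre to centre. Which pad of the row this is changes from start to start. Origin: centre of the pad's underside, on the board's top, 12 mm above the bench; parts rest on the pad's top, 2 mm higher. Its y axis runs along the row.
- pad_c: one of four identical fixed square pads of black rubber with a thin white cross, 60x60x2 mm, in a straight row on a plywood board (80 mm wide, 340 mm long, 12 mm thick, fixed to the bench); neighbours are about 75 mm apart centre to centre. Which pad of the row this is changes from start to start. Origin: centre of the pad's underside, on the board's top, 12 mm above the bench; parts rest on the pad's top, 2 mm higher. Its y axis runs along the row.
- pad_d: one of four identical fixed square pads of black rubber with a thin white cross, 60x60x2 mm, in a straight row on a plywood board (80 mm wide, 340 mm long, 12 mm thick, fixed to the bench); neighbours are about 75 mm apart centre to centre. Which pad of the row this is changes from start to start. Origin: centre of the pad's underside, on the board's top, 12 mm above the bench; parts rest on the pad's top, 2 mm higher. Its y axis runs along the row.
- stop: fixed upright steel plate on a small screwed-down foot, at one end of the row of pads on the plywood board (at either end, it changes from start to start): 70 mm across the board, 5 mm thick, 40 mm tall. Origin: centre of its underside on the board's top; the nearest pad's centre is about 48 mm away. At the other end of the board there is only a low wooden batten, 6 mm high.
Mind the look-alikes: they are no part of the job. Leave any purple look-alike of the part that bears bracket_mid alone.

How it is judged:
By the outcome, as a careful person would: the job done as asked, in the order asked, and still so for the second after the job is handed in, with the robot touching nothing.
It also fails if it takes over 104 s, if anything falls off the work surface, if the arm or the gripper's body presses on something with over 40 N, if the wrist force passes 120 N, or if a joint passes its speed limit or range.

## Working session

There is one attempt and no reset: what is moved stays moved. The work goes in short steps, Python scripts to look and compute and a tool call to move; the robot and the scene stay as the last step left them, time stands still between calls to the robot, and variables do not carry over. Pictures are saved under pics/ and viewed, and the job is handed in when it is done.

Besides the shell and the picture viewer there is one more tool, called after "Request:" by a JSON object that holds its "method" and its "body". move_arm: Moves the arm, as the interface text tells. Its arguments: {"type":"object","properties":{"increments":{"type":"string"},"newtons":{"type":"number"}},"required":["increments"]}

```bash
mkdir -p pics; ls
python3 - <<'E'
from station import bot, vision
import cv2,numpy as np
o=bot.get_obs();print(o['t'],o['eef_pos'],o['tool_rot'],o['gripper_width'],o['contact_force'])
for n in ('scene','top'):
    p,d=vision.read_camera(n); np.savez(''+n+'0.npz',p=p,d=d)
    cv2.imwrite('pics/%s0.png'%n,cv2.resize(p[:,:,::-1],(784,588)))
    c=vision.calibration(n);print(n,c)
E
```

```text
pics
0.0 [0.29747973 0.60516923 0.19232048] [-1.34546023e-04  2.26432459e-01  9.74026431e-01 -9.13979916e-04] 1.0008124181437097 [0.81930706 0.46803728 0.12183236]
scene {'fx': 463.487995764557, 'fy': 463.487995764557, 'cx': 280.4742323955154, 'cy': 207.26591395545188, 'R': array([[ 0.7337394 , -0.67922938, -0.01655115],
       [-0.33766819, -0.34341167, -0.87638383],
       [ 0.58958178,  0.64862614, -0.48132883]]), 't': array([-0.37753102,  0.23973665,  0.69227469])}
top {'fx': 463.65974995040796, 'fy': 463.65974995040796, 'cx': 282.56797549873113, 'cy': 210.04445663414467, 'R': array([[ 0.02436424, -0.99928168,  0.02902586],
       [-0.99500645, -0.02705067, -0.0960751 ],
       [ 0.09679126, -0.02654012, -0.99495079]]), 't': array([0.00533386, 0.55939047, 1.05856293])}
```

View pics/top0.png

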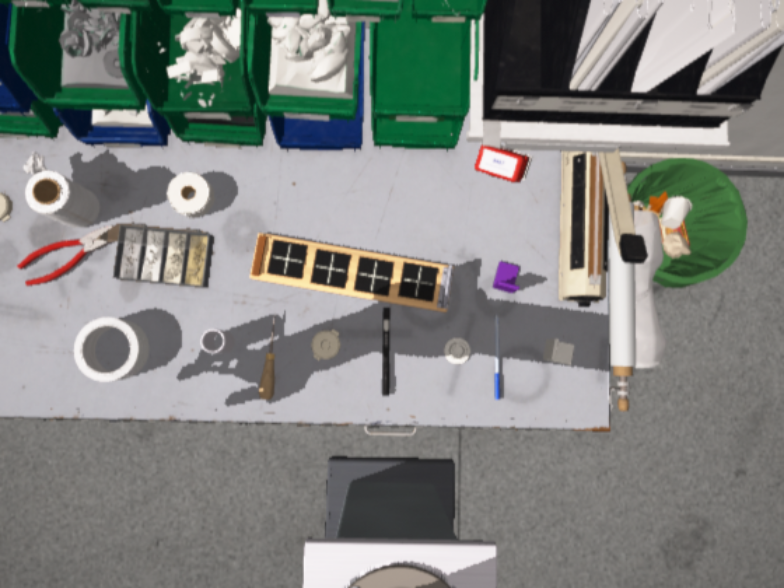

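View pics/scene0.png

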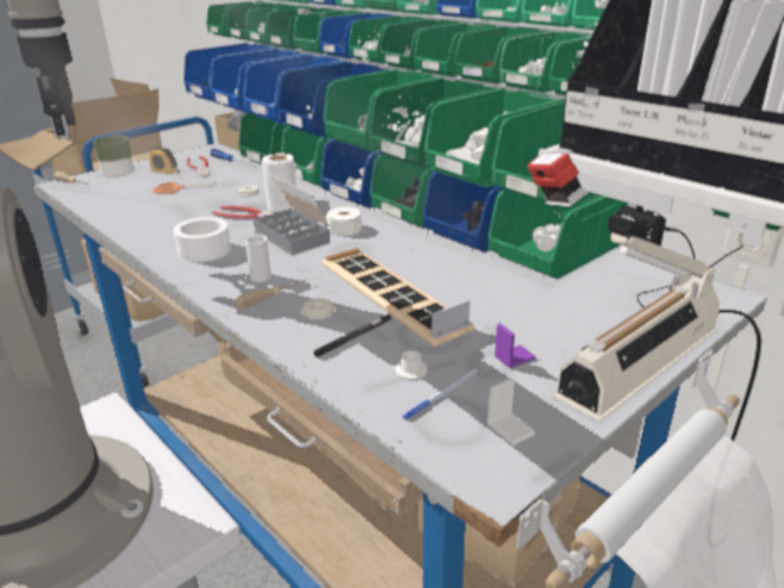

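The scene shows, in 784x588 top-view pixels, the tube at (212,340), the chain drive at (325,345), the end cap at (457,350) and the white bracket at (562,352). The purple look-alike bracket at (506,277) stays where it is. The steel stop is at the right end of the row at (447,285), with the wooden batten at the left. Next I'll make enlarged crops and measure positions.

```bash
cat > h.py <<'E'
import numpy as np,cv2
from station import bot,vision
def cloud(n,p,d):
    c=vision.calibration(n);v,u=np.mgrid[:d.shape[0],:d.shape[1]]
    X=np.stack([(u-c['cx'])/c['fx']*d,(v-c['cy'])/c['fy']*d,d],-1)
    W=(X-c['t'])@c['R']
    W[d==0]=np.nan
    return W
E
python3 - <<'E'
from h import *
z=np.load('top0.npz');p,d=z['p'],z['d'];W=cloud('top',p,d)
for name,(u,v) in dict(tube=(151,243),chain=(232,246),cap=(326,250),br=(401,251),p1=(206,186),p2=(237,192),p3=(268,197),p4=(299,202),stop=(318,203),bench=(350,300),bat=(186,182)).items():
    print(name,W[v,u].round(4))
# height maps for parts
def comp(W,y0,y1,x0,x1,zmin):
    m=(W[...,0]>x0)&(W[...,0]<x1)&(W[...,1]>y0)&(W[...,1]<y1)&(W[...,2]>zmin)
    return m
img=p[:,:,::-1]
a=cv2.resize(img[170:270,130:420],(784,270),interpolation=cv2.INTER_CUBIC)
s=np.load('scene0.npz')['p'][:,:,::-1]
b=cv2.resize(s[160:330,150:400],(784,533),interpolation=cv2.INTER_CUBIC)
cv2.imwrite('pics/c1.png',a);cv2.imwrite('pics/c2.png',b)
E
```

```text
tube [0.4747 0.324  0.0163]
chain [0.4726 0.1367 0.0033]
cap [ 0.4687 -0.0863  0.0048]
br [ 0.4707 -0.2656  0.0056]
p1 [0.6123 0.202  0.0159]
p2 [0.6006 0.1287 0.0118]
p3 [0.5906 0.0547 0.0126]
p4 [ 0.581  -0.0194  0.0102]
stop [ 0.5764 -0.0617  0.0404]
bench [ 0.3523 -0.1458 -0.001 ]
bat [0.6207 0.2496 0.0146]
```

View pics/c1.png

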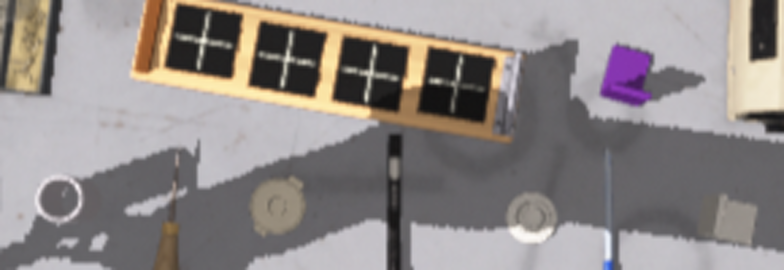

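View pics/c2.png

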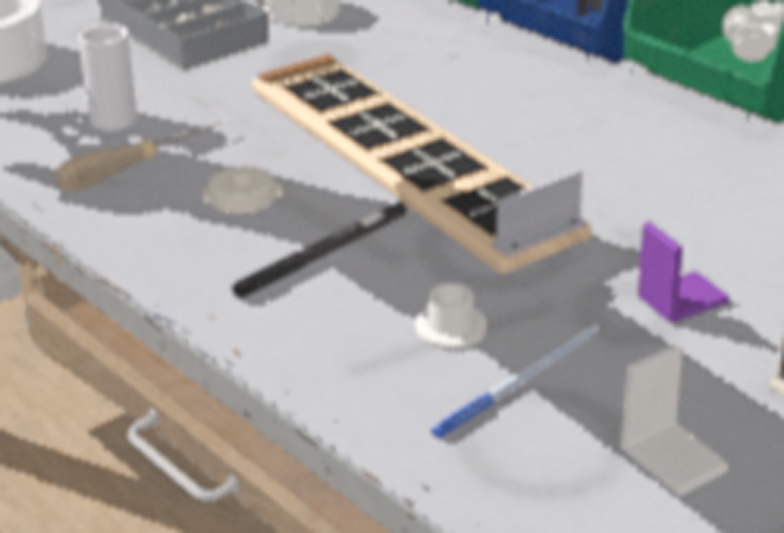

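Run:
```python
from h import *
c=vision.calibration('wrist');print(c)
from scipy.spatial.transform import Rotation as R
z=np.load('top0.npz');W=cloud('top',z['p'],z['d'])
def show(y,x,r):
    m=(abs(W[...,0]-x)<r)&(abs(W[...,1]-y)<r)&(W[...,2]>0.005)
    P=W[m];print(len(P),P.min(0).round(3),P.max(0).round(3),((P.min(0)+P.max(0))/2).round(4))
for a in [(.324,.475,.05),(.137,.472,.045),(-.086,.469,.04),(-.266,.47,.05)]: show(*a)
```

```text
{'fx': 331.25216386377105, 'fy': 331.25216386377105, 'cx': 278.3529030804472, 'cy': 212.3038158039879, 'hand_eye': array([[ 9.40706421e-04, -9.50981296e-01, -3.09246972e-01,
         8.06694700e-02],
       [ 9.99999352e-01,  6.96143438e-04,  9.01177529e-04,
        -4.76475426e-04],
       [-6.41722724e-04, -3.09247619e-01,  9.50981334e-01,
        -1.80707589e-01],
       [ 0.00000000e+00,  0.00000000e+00,  0.00000000e+00,
         1.00000000e+00]])}
292 [0.425 0.279 0.005] [0.501 0.366 0.078] [0.463  0.3225 0.0414]
330 [0.429 0.107 0.005] [0.516 0.169 0.019] [0.4723 0.1378 0.0122]
166 [ 0.44  -0.124  0.005] [ 0.508 -0.053  0.03 ] [ 0.474  -0.0885  0.0174]
265 [ 0.425 -0.294  0.005] [ 0.513 -0.227  0.061] [ 0.4691 -0.2608  0.0328]
```

Request:
{"method": "move_arm", "body": {"increments": "1 26 -54 14 0 0 -0.157;1 26 -54 14 0 0 -0.157;1 26 -54 14 0 0 -0.157;1 26 -54 14 0 0 -0.157;1 26 -54 14 0 0 -0.157;1 26 -54 14 0 0 -0.157;1 26 -54 14 0 0 -0.157;1 26 -54 14 0 0 -0.157"}}

```text
t: 1.1
eef_pos: [0.506, 0.1719, 0.3056]
tool_rot: [-0.0, 0.757, 0.653, -0.0]
contact_force: [1.8, 1.2, -0.0]
gripper_width: 0.997
```

Request:
{"method": "move_arm", "body": {"increments": "1 0 0 0 0 0 0;1 0 0 0 0 0 0;1 0 0 0 0 0 0;1 0 0 0 0 0 0;1 0 0 0 0 0 0;1 0 0 0 0 0 0;1 0 0 0 0 0 0;1 0 0 0 0 0 0"}}

```text
t: 2.1
eef_pos: [0.5057, 0.1738, 0.3053]
tool_rot: [0.0, 0.755, 0.655, 0.0]
contact_force: [0.6, -0.2, 0.1]
gripper_width: 0.996
```

```bash
cat >> h.py <<'E'
from scipy.spatial.transform import Rotation as Rot
def wrist(tag):
    o=bot.get_obs();p,d=vision.read_camera('wrist')
    w,x,y,z=o['tool_rot'];T=np.eye(4);T[:3,:3]=Rot.from_quat([x,y,z,w]).as_matrix();T[:3,3]=o['eef_pos']
    M=T@vision.calibration('wrist')['hand_eye']
    np.savez(tag+'.npz',p=p,d=d,M=M)
    cv2.imwrite('pics/%s.png'%tag,cv2.resize(p[:,:,::-1],(784,588)))
    print('t',o['t'],'pos',np.round(o['eef_pos'],4),'tooly',T[:3,1].round(3),'z',T[:3,2].round(3),'g',o['gripper_width'],'F',o['contact_force'].round(1))
    return p,d,M
def ray(M,u,v,z):
    "native pixel -> world point at height z"
    c=vision.calibration('wrist')
    r=M[:3,:3]@np.array([(u-c['cx'])/c['fx'],(v-c['cy'])/c['fy'],1]);t=(z-M[2,3])/r[2]
    return M[:3,3]+t*r
def proj(M,X):
    c=vision.calibration('wrist');q=M[:3,:3].T@(np.asarray(X)-M[:3,3])
    return c['fx']*q[0]/q[2]+c['cx'],c['fy']*q[1]/q[2]+c['cy']
def topdown(p,M,cx,cy,z,half=0.05,res=0.00025):
    "rectified view of plane z: rows go -x (up=+x), cols go -y (right=-y)"
    n=int(2*half/res);j,i=np.meshgrid(np.arange(n),np.arange(n))
    X=np.stack([cx+half-i*res,cy+half-j*res,np.full(i.shape,float(z))],-1)-M[:3,3]
    q=X@M[:3,:3];c=vision.calibration('wrist')
    mu=(c['fx']*q[...,0]/q[...,2]+c['cx']).astype(np.float32);mv=(c['fy']*q[...,1]/q[...,2]+c['cy']).astype(np.float32)
    return cv2.remap(p,mu,mv,cv2.INTER_CUBIC)
E
python3 -c "
from h import *
wrist('w1')"
```

```text
t 2.1 pos [0.5057 0.1738 0.3053] tooly [ 0.99  -0.142  0.   ] z [ 0.  0. -1.] g 0.9962045215591531 F [ 0.6 -0.2  0.1]
```

View pics/w1.png

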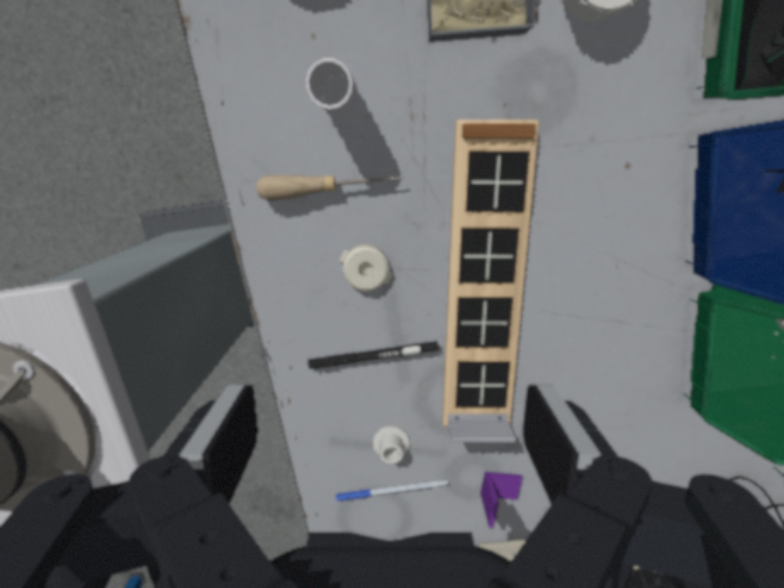

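The wrist view shows the four pads in a column at x≈490 (784 px), rows 182, 255, 322 and 384, with the stop at (482,430). The tube is at (329,85), the chain drive at (365,268) and the end cap at (391,445). I'll rectify these views to measure them.

Run:
```python
from h import *
z=np.load('w1.npz');p,M=z['p'],z['M']
s=560/784
P=[]
for (u,v) in [(497,182),(489,255),(484,323),(482,385)]:
    c=ray(M,u*s,v*s,.014);
    for it in range(2):
        T=cv2.cvtColor(topdown(p,M,c[0],c[1],.014,.034),cv2.COLOR_RGB2GRAY)
        # dark pad square
        m=(T<70).astype(np.uint8);m=cv2.morphologyEx(m,cv2.MORPH_CLOSE,np.ones((25,25)))
        k=max(cv2.findContours(m,0,1)[0],key=cv2.contourArea);r=cv2.minAreaRect(k)
        c=np.array([c[0]+.034-r[0][1]*.00025,c[1]+.034-r[0][0]*.00025])
    P.append(c);print(c.round(4),np.array(r[1])*.25,r[2])
P=np.array(P);print(np.diff(P,axis=0),np.linalg.norm(np.diff(P,axis=0),axis=1))
V=np.hstack([np.vstack([topdown(p,M,*P[i],.014,.034)for i in(0,1)]),np.vstack([topdown(p,M,*P[i],.014,.034)for i in(2,3)])])
cv2.imwrite('pics/pads.png',cv2.resize(V[:,:,::-1],(560,560)))
A=topdown(p,M,.474,.326,.075,.05);B=topdown(p,M,.472,.139,.015,.05);C=topdown(p,M,.47,-.09,.026,.05);
cv2.imwrite('pics/parts.png',np.hstack([cv2.resize(q[:,:,::-1],(266,266)) for q in (A,B,C)]))
```

```text
[0.6155 0.205 ] [60.7153511  60.46534729] 11.421186447143555
[0.6016 0.1318] [60.30780411 60.55916214] 11.040940284729004
[0.591  0.0582] [59.84695816 60.21368027] 11.625898361206055
[ 0.583  -0.0173] [59.90150452 59.578228  ] 11.917675971984863
[[-0.01389669 -0.07324517]
 [-0.01066313 -0.07357485]
 [-0.00797935 -0.07551243]] [0.07455182 0.07434353 0.07593285]
```

View pics/pads.png

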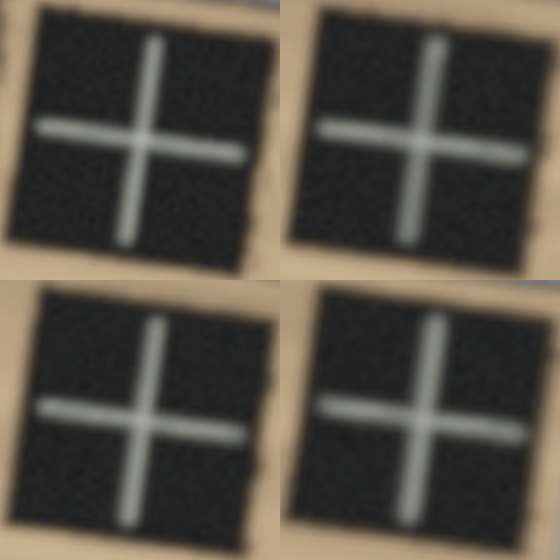

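View pics/parts.png

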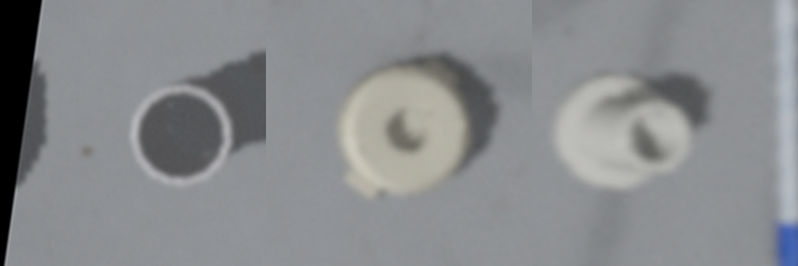

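Request:
{"method": "move_arm", "body": {"increments": "1 -7 27 -32 0 0 0;1 -7 27 -32 0 0 0;1 -7 27 -32 0 0 0;1 -7 27 -32 0 0 0;1 -4 26 -32 0 0 0;1 0 0 0 0 0 0;1 0 0 0 0 0 0;1 0 0 0 0 0 0"}}

```text
t: 3.15
eef_pos: [0.475, 0.3071, 0.1466]
tool_rot: [0.0, 0.756, 0.654, 0.001]
contact_force: [0.3, -0.7, -0.3]
gripper_width: 1.004
```

```bash
cat >> h.py <<'E'
def rings(p,M,c,z,half=.05,rmin=10,rmax=30,tag=None,k=5):
    T=topdown(p,M,c[0],c[1],z,half);g=cv2.GaussianBlur(cv2.cvtColor(T,cv2.COLOR_RGB2GRAY),(5,5),0)
    h=cv2.HoughCircles(g,cv2.HOUGH_GRADIENT_ALT,1,2,param1=60,param2=.6,minRadius=int(rmin*4),maxRadius=int(rmax*4))
    out=[]
    if h is not None:
        for u,v,r in h[0][:k]:
            out.append((c[0]+half-v*.00025,c[1]+half-u*.00025,r*.25));cv2.circle(T,(int(u),int(v)),int(r),(255,0,0),1)
            print('ring',np.round(out[-1],4))
    if tag: cv2.imwrite('pics/%s.png'%tag,T[:,:,::-1])
    return out
E
python3 - <<'E'
from h import *
p,d,M=wrist('w2')
rings(p,M,(.4736,.3076),.075,tag='r2')
E
```

```text
t 3.15 pos [0.475  0.3071 0.1466] tooly [ 0.99  -0.143  0.002] z [ 0.002  0.001 -1.   ] g 1.0035165635961245 F [ 0.3 -0.7 -0.3]
ring [ 0.4728  0.3058 17.3261]
ring [ 0.4736  0.3088 18.8424]
ring [ 0.4784  0.3041 21.0553]
ring [ 0.4744  0.3121 20.3464]
ring [ 0.4754  0.3091 17.4302]
```

View pics/r2.png

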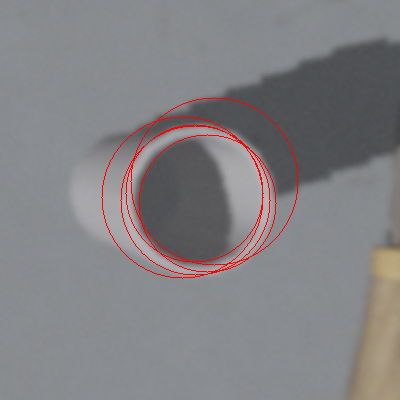

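View pics/w2.png

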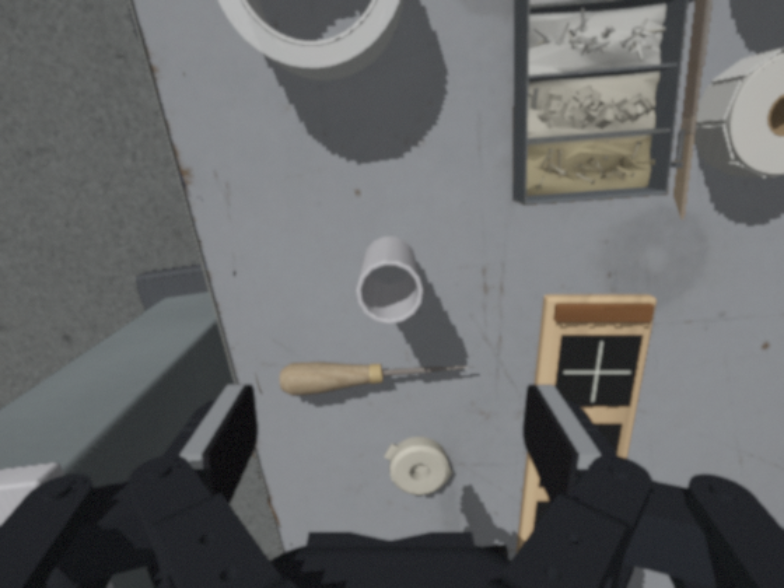

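The tube's rim is centred about 1 mm from the TCP, and the screwdriver is clear of the fingers. I'll descend and grip.

Request:
{"method": "move_arm", "body": {"increments": "1 0 0 -30 0 0 0;1 0 0 -35 0 0 0;1 0 0 -30 0 0 0;1 0 0 -20 0 0 0;1 0 0 0 0 0 0;0 0 0 0 0 0 0;0 0 0 0 0 0 0;0 0 0 0 0 0 0", "newtons": 35}}

```text
t: 4.2
eef_pos: [0.4746, 0.3084, 0.0315]
tool_rot: [0.0, 0.756, 0.655, 0.001]
contact_force: [-0.2, -0.3, 7.5]
gripper_width: 0.421
```

Request:
{"method": "move_arm", "body": {"increments": "0 0 0 0 0 0 0;0 0 0 0 0 0 0;0 0 0 0 0 0 0;0 0 0 0 0 0 0;0 0 0 25 0 0 0;0 0 0 40 0 0 0;0 0 0 35 0 0 0;0 0 0 0 0 0 0"}}

```text
t: 5.2
eef_pos: [0.4756, 0.3091, 0.1335]
tool_rot: [-0.0, 0.756, 0.655, 0.003]
contact_force: [0.4, -0.3, -0.3]
gripper_width: 0.414
```

Run:
```python
from h import *
z=np.load('w2.npz');M=z['M'];s=560/784
print(ray(M,598*s,372*s,.014))
z=np.load('w1.npz');M=z['M'];p=z['p']
# line-based cross centres in native w1
g=cv2.cvtColor(p,cv2.COLOR_RGB2GRAY)
for (u,v) in [(497,182),(489,255),(484,323),(482,385)]:
    u0,v0=u*s,v*s
    a=cv2.resize(g[int(v0)-25:int(v0)+25,int(u0)-25:int(u0)+25],None,fx=4,fy=4,interpolation=cv2.INTER_CUBIC)
    m=(a>85)
    c=ray(M,u0,v0,.014)
    T=cv2.cvtColor(topdown(p,M,c[0],c[1],.014,.021),cv2.COLOR_RGB2GRAY).astype(float)
    # rotate by 8.3deg and take profiles
    best=None
    for ang in np.arange(4,13,.25):
        n=T.shape[0];R=cv2.getRotationMatrix2D((n/2,n/2),-ang,1)
        q=cv2.warpAffine(T,R,(n,n),borderMode=cv2.BORDER_REPLICATE)[15:-15,15:-15]
        f,h=q.mean(0),q.mean(1);sc=f.max()+h.max()
        if best is None or sc>best[0]:
            wf=np.clip(f-np.percentile(f,70)-5,0,None);wh=np.clip(h-np.percentile(h,70)-5,0,None)
            k=np.array([(wf*np.arange(len(f))).sum()/wf.sum()+15,(wh*np.arange(len(h))).sum()/wh.sum()+15,1])
            Ri=cv2.invertAffineTransform(R);uv=Ri@k;best=(sc,ang,c[0]+.021-uv[1]*.00025,c[1]+.021-uv[0]*.00025)
    print(np.round(best,4))
# top camera
c=vision.calibration('top');C=-c['R'].T@c['t']
for (u,v) in [(289,259),(332,268),(375,276),(418.5,282.5)]:
    r=c['R'].T@np.array([(u*s-c['cx'])/c['fx'],(v*s-c['cy'])/c['fy'],1]);print(C+r*(.014-C[2])/r[2])
```

```text
[0.61693358 0.20454374 0.014     ]
[203.6472   4.       0.6155   0.2048]
[2.099102e+02 4.000000e+00 6.016000e-01 1.311000e-01]
[2.057885e+02 4.000000e+00 5.905000e-01 5.780000e-02]
[ 2.166157e+02  4.000000e+00  5.831000e-01 -1.780000e-02]
[0.61502342 0.20131094 0.014     ]
[0.60172573 0.12820913 0.014     ]
[0.59011882 0.0550672  0.014     ]
[ 0.58107833 -0.01897895  0.014     ]
```

Request:
{"method": "move_arm", "body": {"increments": "0 18 -54 1 0 0 0;0 18 -54 1 0 0 0;0 18 -54 1 0 0 0;0 18 -54 1 0 0 0;0 18 -54 1 0 0 0;0 18 -54 1 0 0 0;0 0 0 0 0 0 0;0 0 0 0 0 0 0"}}

```text
t: 6.2
eef_pos: [0.581, -0.0157, 0.1354]
tool_rot: [-0.001, 0.756, 0.655, -0.0]
contact_force: [-1.0, 1.3, -0.6]
gripper_width: 0.417
```

Run:
```python
from h import *
p,d,M=wrist('w3')
```

```text
t 6.2 pos [ 0.581  -0.0157  0.1354] tooly [ 0.99  -0.142 -0.002] z [-0.002  0.    -1.   ] g 0.4166154784880719 F [-1.   1.3 -0.6]
```

View pics/w3.png

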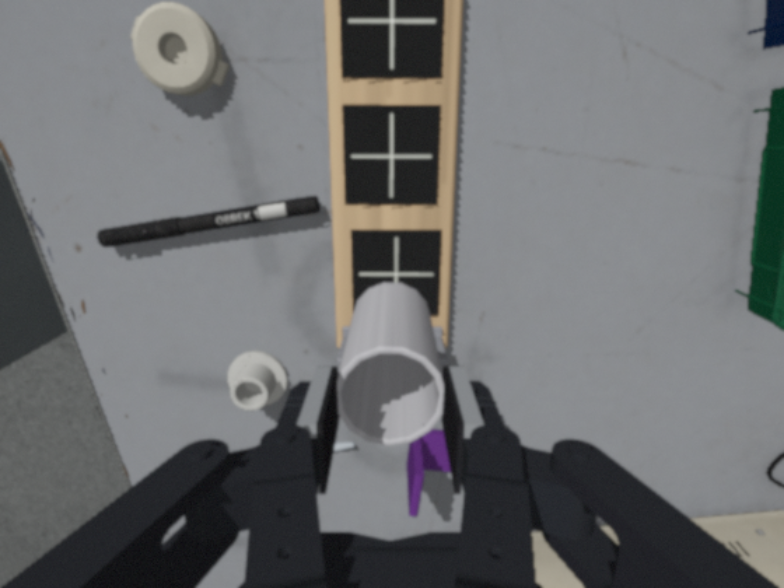

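Run:
```python
from h import *
z=np.load('w3.npz');M=z['M'];s=560/784
for q in [(396.5,273.5),(391.5,156),(391.5,21)]: print('pad',ray(M,q[0]*s,q[1]*s,.014).round(4))
print('rim',ray(M,391*s,394*s,.1354+.044).round(4))
```

```text
pad [ 0.5838 -0.0181  0.014 ]
pad [0.591  0.0574 0.014 ]
pad [0.6014 0.1308 0.014 ]
rim [ 0.5805 -0.0145  0.1794]
```

Request:
{"method": "move_arm", "body": {"increments": "0 3 -3 -30 0 0 0;0 0 0 -30 0 0 0;0 0 0 -19 0 0 0;0 0 0 -6 0 0 0;0 0 0 -3 0 0 0;0 0 0 -1 0 0 0;0 0 0 0 0 0 0;0 0 0 0 0 0 0"}}

```text
t: 7.25
eef_pos: [0.5851, -0.0192, 0.0478]
tool_rot: [0.0, 0.756, 0.655, 0.0]
contact_force: [-0.4, 0.1, -1.4]
gripper_width: 0.417
```

Run:
```python
from h import *
p,d,M=wrist('w4')
```

```text
t 7.25 pos [ 0.5851 -0.0192  0.0478] tooly [ 0.99  -0.142  0.001] z [ 0.001  0.    -1.   ] g 0.4165578709922789 F [-0.4  0.1 -1.4]
```

View pics/w4.png

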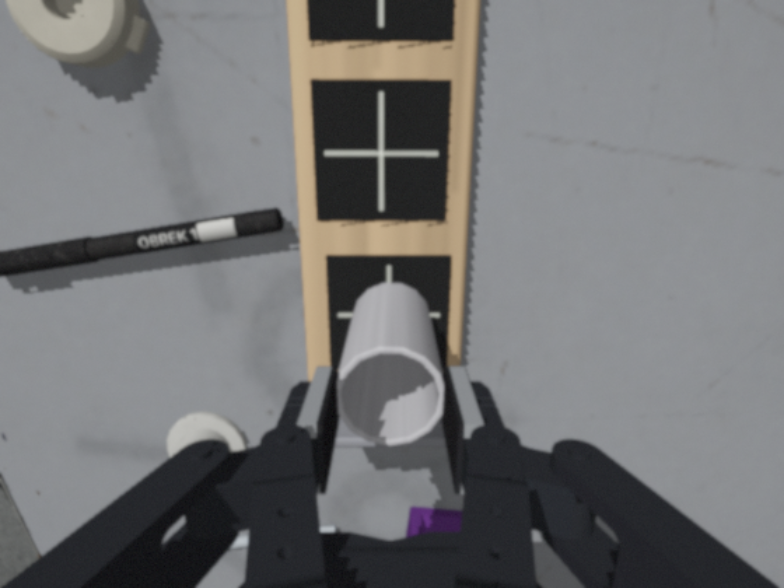

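Request:
{"method": "move_arm", "body": {"increments": "0 -1 0 -1 0 0 0;0 0 0 -1 0 0 0;0 0 0 0 0 0 0;0.6 0 0 0 0 0 0;1 0 0 0 0 0 0;1 0 0 0 0 0 0;1 0 0 0 0 0 0;1 0 0 0 0 0 0"}}

```text
t: 8.3
eef_pos: [0.5837, -0.0192, 0.0453]
tool_rot: [-0.0, 0.756, 0.655, -0.0]
contact_force: [-0.3, -0.2, 0.2]
gripper_width: 0.997
```

Request:
{"method": "move_arm", "body": {"increments": "1 0 0 15 0 0 0;1 0 0 35 0 0 0;1 0 0 45 0 0 0;1 0 0 45 0 0 0;1 0 0 0 0 0 0;1 0 0 0 0 0 0;1 0 0 0 0 0 0;1 0 0 0 0 0 0"}}

```text
t: 9.3
eef_pos: [0.583, -0.0192, 0.1843]
tool_rot: [-0.001, 0.756, 0.655, -0.001]
contact_force: [0.6, 0.4, -0.3]
gripper_width: 1.005
```

Run:
```python
from h import *
p,d,M=wrist('w5')
T=topdown(p,M,.5836,-.018,.089,.05);cv2.imwrite('pics/r5.png',T[:,:,::-1])
```

```text
t 9.3 pos [ 0.583  -0.0192  0.1843] tooly [ 0.99  -0.142 -0.002] z [-0.002 -0.    -1.   ] g 1.0053424767954422 F [ 0.6  0.4 -0.3]
```

View pics/w5.png

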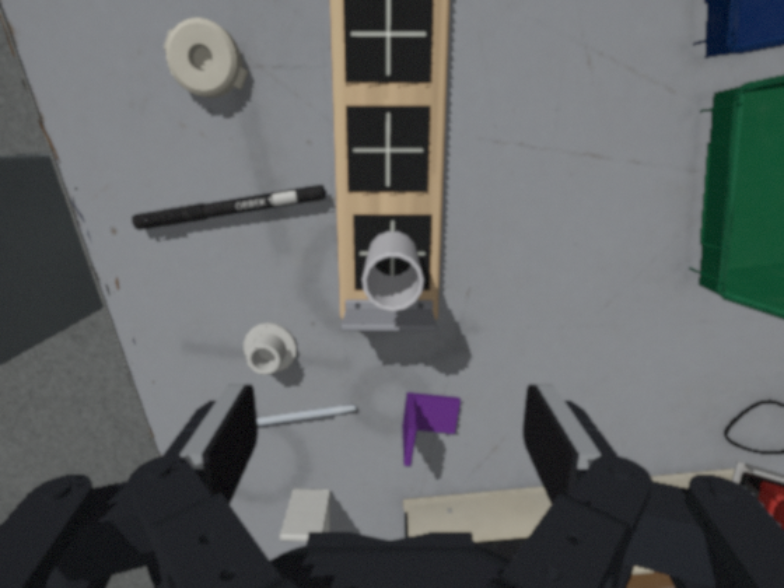

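View pics/r5.png

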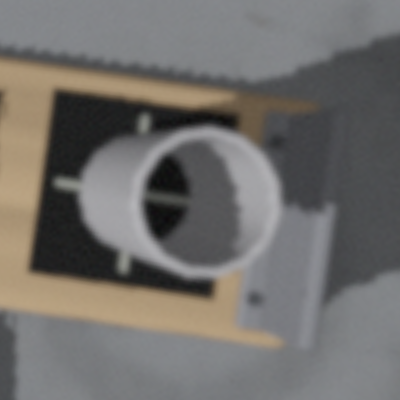

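The tube stands on the stop-side pad within about 1.5 mm of centre. Next is the white bracket, at (305,510) in this view. The purple look-alike at (430,415) stays put.

Request:
{"method": "move_arm", "body": {"increments": "1 -22 -42 1 0 0 0;1 -22 -42 1 0 0 0;1 -22 -42 1 0 0 0;1 -22 -42 1 0 0 0;1 -22 -42 1 0 0 0;1 0 0 0 0 0 0;1 0 0 0 0 0 0;1 0 0 0 0 0 0"}}

```text
t: 10.35
eef_pos: [0.4745, -0.2278, 0.19]
tool_rot: [-0.0, 0.755, 0.656, 0.0]
contact_force: [-0.4, 0.2, 0.2]
gripper_width: 1.0
```

Run:
```python
from h import *
p,d,M=wrist('w6')
```

```text
t 10.35 pos [ 0.4745 -0.2278  0.19  ] tooly [ 0.99  -0.139 -0.   ] z [-0.  0. -1.] g 1.0004360960417187 F [-0.4  0.2  0.2]
```

View pics/w6.png

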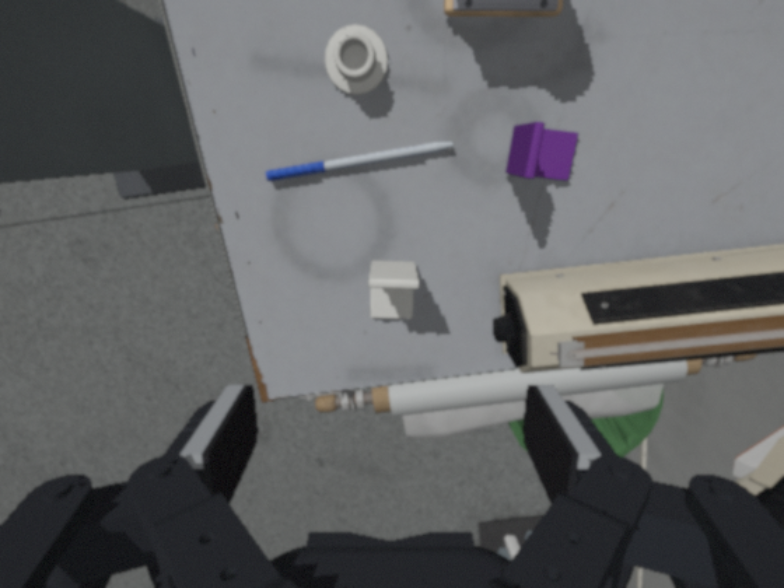

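The white bracket is at (394,290), with its wall top edge along row ~282 and its foot below it, towards -y. The purple one is at (540,150). I'll take an enlarged rectified crop at wall-top height.

Run:
```python
from h import *
z=np.load('w6.npz');p,M=z['p'],z['M']
c=ray(M,394*560/784,283*560/784,.057);print(c)
A=topdown(p,M,c[0],c[1],.057,.05);B=topdown(p,M,c[0],c[1],.007,.05)
cv2.imwrite('pics/r6.png',np.hstack([A,B])[:,:,::-1])
```

```text
[ 0.47444231 -0.23990028  0.057     ]
```

View pics/r6.png

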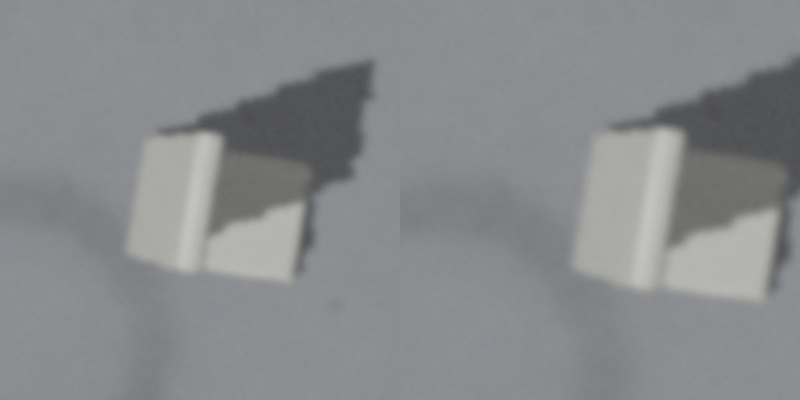

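Run:
```python
from h import *
z=np.load('w6.npz');p,d,M=z['p'],z['d'],z['M']
c=vision.calibration('wrist');v,u=np.mgrid[:420,:560]
X=np.stack([(u-c['cx'])/c['fx']*d,(v-c['cy'])/c['fy']*d,d],-1)@M[:3,:3].T+M[:3,3]
s=560/784
for q in [(497,328),(510,290),(520,310),(530,350),(510,350),(394,283),(390,305)]: print(q,X[int(q[1]*s),int(q[0]*s)].round(3))
m=(d>0)&(X[...,2]>.01)&(X[...,0]>.5)&(X[...,1]<-.2)&(v<380*s)
print(np.percentile(X[m][:,0],[0,1,5]),X[m][:,2].max())
```

```text
(497, 328) [ 0.547 -0.29   0.041]
(510, 290) [ 0.562 -0.266  0.027]
(520, 310) [ 0.561 -0.272  0.055]
(530, 350) [ 0.562 -0.296  0.074]
(510, 350) [ 0.558 -0.316  0.029]
(394, 283) [ 0.474 -0.239  0.058]
(390, 305) [ 0.466 -0.272  0.005]
[0.54571299 0.55184029 0.55920087] 0.09148523747453541
```

Request:
{"method": "move_arm", "body": {"increments": "0.8 -1 -8 -40 0 0 0;0.8 0 -8 -45 0 0 0;0.8 0 0 -45 0 0 0;0.8 0 0 -30 0 0 0;0.8 0 0 -15 0 0 0;0.8 0 0 0 0 0 0;0.8 0 0 0 0 0 0;0.8 0 0 0 0 0 0"}}

```text
t: 11.4
eef_pos: [0.4737, -0.2455, 0.0165]
tool_rot: [0.001, 0.755, 0.655, 0.001]
contact_force: [0.9, 0.5, -0.2]
gripper_width: 0.799
```

Run:
```python
from h import *
p,d,M=wrist('w7')
```

```text
t 11.4 pos [ 0.4737 -0.2455  0.0165] tooly [ 0.99  -0.141  0.002] z [ 0.002 -0.001 -1.   ] g 0.7987537287168919 F [ 0.9  0.5 -0.2]
```

View pics/w7.png

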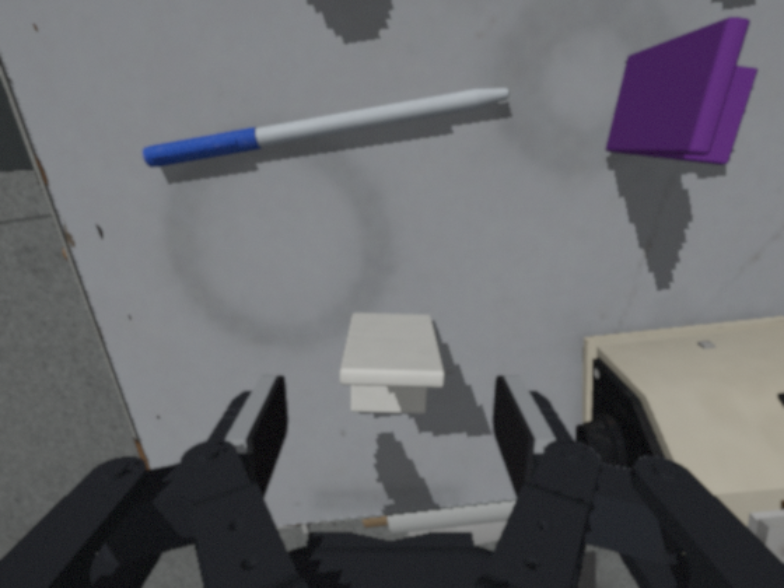

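Request:
{"method": "move_arm", "body": {"increments": "0 0 0 0 0 0 0;0 0 0 0 0 0 0;0 0 0 0 0 0 0;0 0 0 0 0 0 0;0 0 0 0 0 0 0;0 0 0 0 0 0 0;0 0 0 10 0 0 0;0 0 0 10 0 0 0", "newtons": 40}}

```text
t: 12.45
eef_pos: [0.4724, -0.2452, 0.0358]
tool_rot: [-0.0, 0.756, 0.655, -0.0]
contact_force: [0.9, 0.3, -0.2]
gripper_width: 0.361
```

Request:
{"method": "move_arm", "body": {"increments": "0 0 0 40 0 0 0;0 0 0 45 0 0 0;0 0 0 35 0 0 0;0 0 0 0 0 0 0;0 0 0 0 0 0 0;0 0 0 0 0 0 0;0 0 0 0 0 0 0;0 0 0 0 0 0 0"}}

```text
t: 13.45
eef_pos: [0.4724, -0.2452, 0.1548]
tool_rot: [-0.0, 0.756, 0.655, -0.0]
contact_force: [-0.2, -0.1, 0.3]
gripper_width: 0.357
```

Run:
```python
from h import *
p,d,M=wrist('w8')
```

```text
t 13.45 pos [ 0.4724 -0.2452  0.1548] tooly [ 0.99  -0.142 -0.001] z [-0.001  0.    -1.   ] g 0.3574915914095674 F [-0.2 -0.1  0.3]
```

View pics/w8.png

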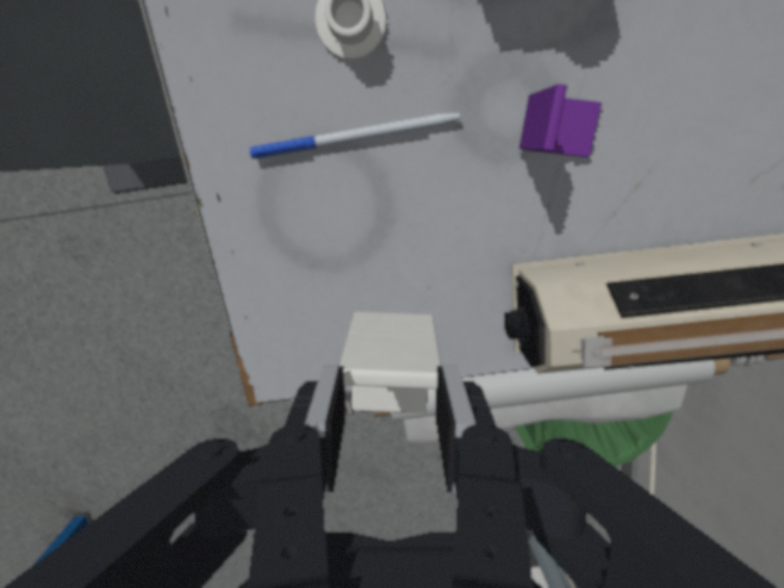

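Run:
```python
from h import *
z=np.load('w8.npz');p,M=z['p'],z['M']
A=topdown(p,M,.473,-.24,.1953,.04);cv2.imwrite('pics/r8.png',cv2.resize(A[:,:,::-1],(640,640)))
```

View pics/r8.png

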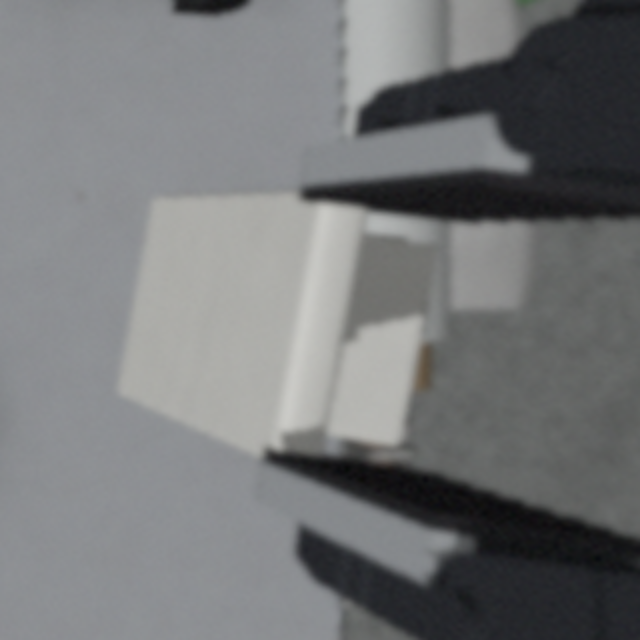

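Request:
{"method": "move_arm", "body": {"increments": "0 20 53 0 0 0 0;0 20 53 0 0 0 0;0 20 53 0 0 0 0;0 20 53 0 0 0 0;0 20 53 0 0 0 0;0 21 53 -1 0 0 0;0 0 0 0 0 0 0;0 0 0 0 0 0 0"}}

```text
t: 14.5
eef_pos: [0.5934, 0.0723, 0.1539]
tool_rot: [0.0, 0.755, 0.655, -0.001]
contact_force: [0.0, 0.6, -0.5]
gripper_width: 0.363
```

Run:
```python
from h import *
p,d,M=wrist('w9')
```

```text
t 14.5 pos [0.5934 0.0723 0.1539] tooly [ 0.99  -0.141 -0.001] z [-0.001 -0.001 -1.   ] g 0.3626986056534677 F [ 0.   0.6 -0.5]
```

View pics/w9.png

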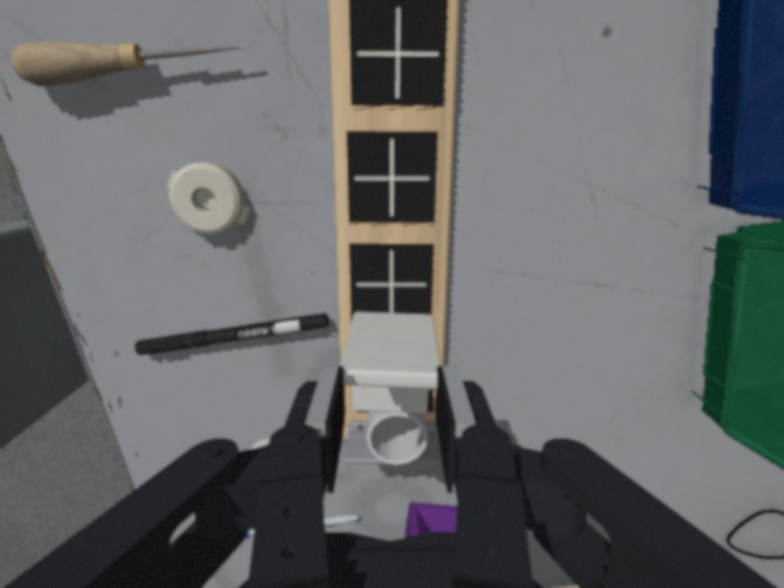

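Run:
```python
from h import *
z=np.load('w9.npz');M=z['M'];s=560/784
for q in [(391,284.5),(391.5,178.5),(397.7,53.5)]: print('pad',ray(M,q[0]*s,q[1]*s,.014).round(4))
print('walltop',ray(M,391.5*s,378*s,.1539+.0405).round(4))
```

```text
pad [0.5908 0.0572 0.014 ]
pad [0.6015 0.1306 0.014 ]
pad [0.6158 0.2046 0.014 ]
walltop [0.5936 0.0776 0.1944]
```

Request:
{"method": "move_arm", "body": {"increments": "0 0 0 -40 0 0 0;0 0 0 -40 0 0 0;0 0 0 -27 0 0 0;0 0 1 -10 0 0 0;0 0 0 -4 0 0 0;0 0 0 -1 0 0 0;0 0 0 0 0 0 0;0 0 0 0 0 0 0"}}

```text
t: 15.55
eef_pos: [0.5942, 0.0739, 0.033]
tool_rot: [0.0, 0.756, 0.655, 0.001]
contact_force: [-0.6, -0.9, -0.1]
gripper_width: 0.364
```

Run:
```python
from h import *
p,d,M=wrist('w10')
```

```text
t 15.55 pos [0.5942 0.0739 0.033 ] tooly [ 0.99  -0.142  0.001] z [ 0.001  0.    -1.   ] g 0.3638130322040665 F [-0.6 -0.9 -0.1]
```

View pics/w10.png

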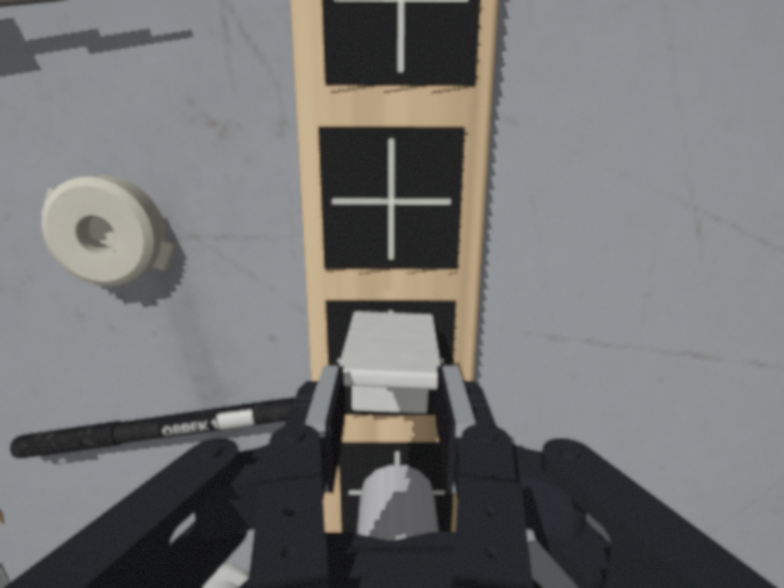

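Request:
{"method": "move_arm", "body": {"increments": "0 0 0 -1 0 0 0;0 0 0 -1 0 0 0;0 0 0 0 0 0 0;0.5 0 0 0 0 0 0;0.8 0 0 0 0 0 0;0.8 0 0 0 0 0 0;0.8 0 0 0 0 0 0;0.8 0 0 0 0 0 0"}}

```text
t: 16.6
eef_pos: [0.5937, 0.0738, 0.0303]
tool_rot: [0.0, 0.756, 0.655, 0.0]
contact_force: [-0.2, -0.5, 0.5]
gripper_width: 0.804
```

Request:
{"method": "move_arm", "body": {"increments": "0.8 0 0 15 0 0 0;0.8 0 0 35 0 0 0;0.8 0 0 50 0 0 0;0.8 0 0 50 0 0 0;1 0 0 0 0 0 0;1 0 0 0 0 0 0;1 0 0 0 0 0 0;1 0 0 0 0 0 0"}}

```text
t: 17.6
eef_pos: [0.593, 0.0737, 0.1792]
tool_rot: [-0.0, 0.756, 0.655, -0.001]
contact_force: [-0.4, 1.8, 0.8]
gripper_width: 1.001
```

Run:
```python
from h import *
p,d,M=wrist('w11')
A=topdown(p,M,.591,.0573,.014,.05);B=topdown(p,M,.591,.0573,.071,.05);cv2.imwrite('pics/r11.png',np.hstack([A,B])[:,:,::-1])
```

```text
t 17.6 pos [0.593  0.0737 0.1792] tooly [ 0.99  -0.142 -0.002] z [-0.002 -0.001 -1.   ] g 1.0013368693592877 F [-0.4  1.8  0.8]
```

View pics/r11.png

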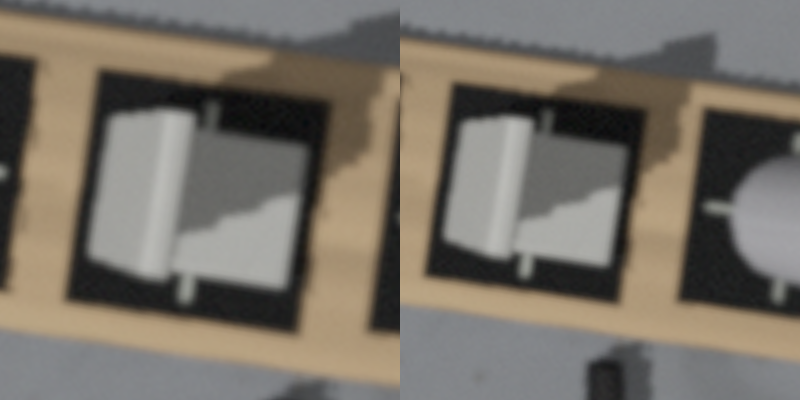

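View pics/w11.png

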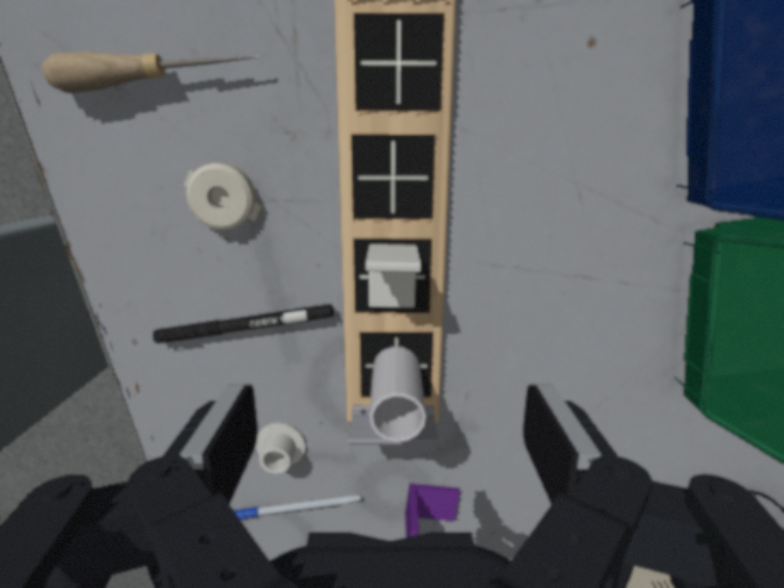

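Tube and bracket look centred on their pads. Now the end cap.

Request:
{"method": "move_arm", "body": {"increments": "1 -31 -40 0 0 0 0;1 -31 -40 0 0 0 0;1 -31 -40 0 0 0 0;1 -31 -40 0 0 0 0;1 0 0 -30 0 0 0;1 0 0 -20 0 0 0;1 0 0 0 0 0 0;1 0 0 0 0 0 0"}}

```text
t: 18.65
eef_pos: [0.4701, -0.0863, 0.1308]
tool_rot: [0.0, 0.755, 0.655, 0.0]
contact_force: [-0.3, -0.6, 0.4]
gripper_width: 1.0
```

Run:
```python
from h import *
p,d,M=wrist('w12')
A=topdown(p,M,.47,-.088,.026,.04);B=topdown(p,M,.47,-.088,.008,.04);cv2.imwrite('pics/r12.png',np.hstack([A,B])[:,:,::-1])
```

```text
t 18.65 pos [ 0.4701 -0.0863  0.1308] tooly [ 0.99  -0.142  0.   ] z [ 0. -0. -1.] g 0.9996543890316811 F [-0.3 -0.6  0.4]
```

View pics/r12.png

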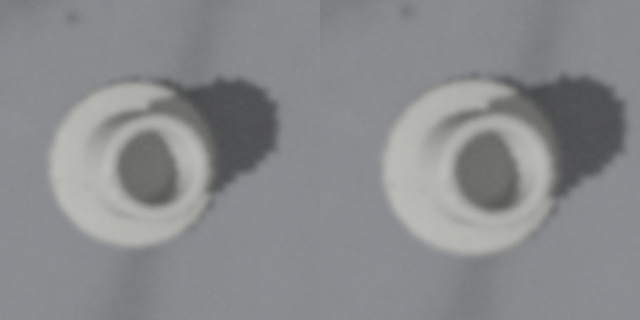

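View pics/w12.png

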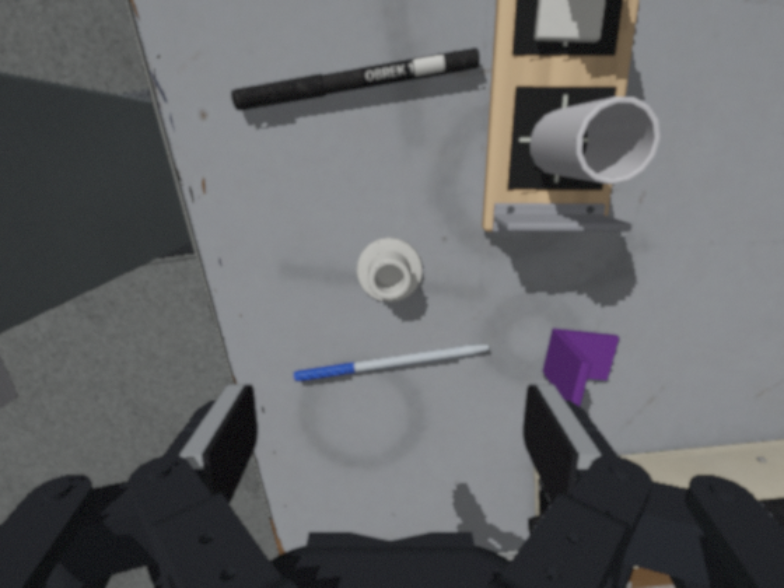

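Request:
{"method": "move_arm", "body": {"increments": "0.6 -1 0 -30 0 0 0;0.6 0 0 -40 0 0 0;0.6 0 0 -30 0 0 0;0.6 0 0 -15 0 0 0;0.6 0 0 -7 0 0 0;0.6 0 0 0 0 0 0;0.6 0 0 0 0 0 0;0.6 0 0 0 0 0 0"}}

```text
t: 19.7
eef_pos: [0.4693, -0.0862, 0.009]
tool_rot: [0.0, 0.755, 0.655, 0.001]
contact_force: [0.2, 0.5, -0.2]
gripper_width: 0.596
```

Run:
```python
from h import *
p,d,M=wrist('w13')
```

```text
t 19.7 pos [ 0.4693 -0.0862  0.009 ] tooly [ 0.99  -0.141  0.001] z [ 0.001  0.    -1.   ] g 0.5959144500985009 F [ 0.2  0.5 -0.2]
```

View pics/w13.png

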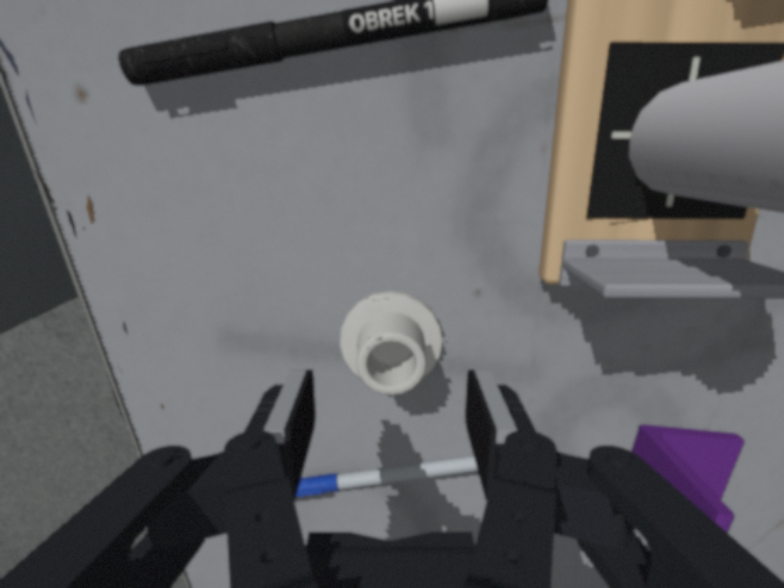

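Run:
```python
from h import *
z=np.load('w13.npz');M=z['M'];k=784/560
print(np.array(proj(M,(.4693,-.0862,.026)))*k,np.array(proj(M,(.4693,-.0862,.008)))*k)
s=1/k
print(ray(M,391*s,362*s,.026),ray(M,391*s,342*s,.008))
```

```text
[392.9233207  361.46794571] [392.61305579 342.82960686]
[ 0.4685281 -0.0863202  0.026    ] [ 0.46867389 -0.08572381  0.008     ]
```

Request:
{"method": "move_arm", "body": {"increments": "0 0 0 0 0 0 0;0 0 0 0 0 0 0;0 0 0 0 0 0 0;0 0 0 0 0 0 0;0 0 0 0 0 0 0;0 0 0 0 0 0 0;0 0 0 5 0 0 0;0 0 0 10 0 0 0", "newtons": 35}}

```text
t: 20.75
eef_pos: [0.4684, -0.0862, 0.0236]
tool_rot: [-0.0, 0.756, 0.655, -0.0]
contact_force: [-0.3, -0.2, -0.1]
gripper_width: 0.003
```

Request:
{"method": "move_arm", "body": {"increments": "0 0 0 30 0 0 0;0 0 0 45 0 0 0;0 0 0 45 0 0 0;0 0 0 15 0 0 0;0 0 0 0 0 0 0;0 0 0 0 0 0 0;0 0 0 0 0 0 0;0 0 0 0 0 0 0"}}

```text
t: 21.75
eef_pos: [0.4681, -0.0863, 0.1575]
tool_rot: [-0.0, 0.756, 0.655, -0.001]
contact_force: [0.3, 0.5, 0.2]
gripper_width: 0.001
```

Run:
```python
from h import *
p,d,M=wrist('w14')
```

```text
t 21.75 pos [ 0.4681 -0.0863  0.1575] tooly [ 0.99  -0.142 -0.002] z [-0.002 -0.    -1.   ] g 0.0005074846204590116 F [0.3 0.5 0.2]
```

View pics/w14.png

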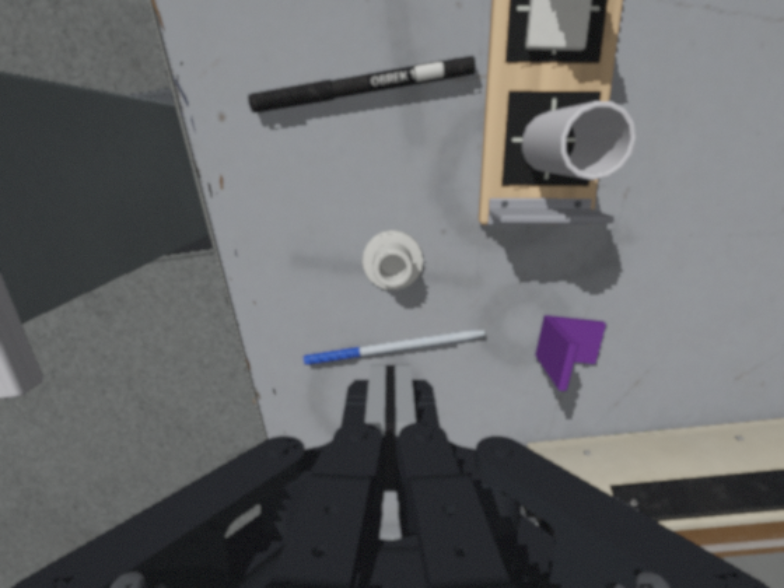

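The gripper shut empty and the cap is still standing at (393,262). I'll check whether it moved and where the fingertips really are.

Run:
```python
from h import *
z=np.load('w14.npz');p,d,M=z['p'],z['d'],z['M'];k=784/560
print('tcp proj',np.array(proj(M,(.4681,-.0863,.1575)))*k)
A=topdown(p,M,.4686,-.0862,.026,.04);B=topdown(p,M,.4686,-.0862,.008,.04);cv2.imwrite('pics/r14.png',np.hstack([A,B])[:,:,::-1])
c=vision.calibration('wrist');v,u=np.mgrid[:420,:560]
X=np.stack([(u-c['cx'])/c['fx']*d,(v-c['cy'])/c['fy']*d,d],-1)@M[:3,:3].T+M[:3,3]
for q in [(376,369),(404,369),(374,385),(408,385),(374,410),(408,410)]: print(q,X[int(q[1]/k),int(q[0]/k)].round(4))
z=np.load('w13.npz');d,M=z['d'],z['M']
X=np.stack([(u-c['cx'])/c['fx']*d,(v-c['cy'])/c['fy']*d,d],-1)@M[:3,:3].T+M[:3,3]
for q in [(306,374),(302,385),(296,400),(475,374),(480,390)]: print('w13',q,X[int(q[1]/k),int(q[0]/k)].round(4))
```

```text
tcp proj [392.56438814 343.76326355]
(376, 369) [ 0.464  -0.0742  0.2028]
(404, 369) [ 0.4729 -0.0753  0.2032]
(374, 385) [ 0.4638 -0.0745  0.2133]
(408, 385) [ 0.4738 -0.0765  0.2123]
(374, 410) [ 0.4643 -0.0747  0.2264]
(408, 410) [ 0.4734 -0.076   0.2264]
w13 (306, 374) [ 0.4431 -0.0713  0.0576]
w13 (302, 385) [ 0.4431 -0.0714  0.0647]
w13 (296, 400) [ 0.4432 -0.071   0.0736]
w13 (475, 374) [ 0.4962 -0.079   0.0574]
w13 (480, 390) [ 0.4957 -0.0786  0.0678]
```

View pics/r14.png

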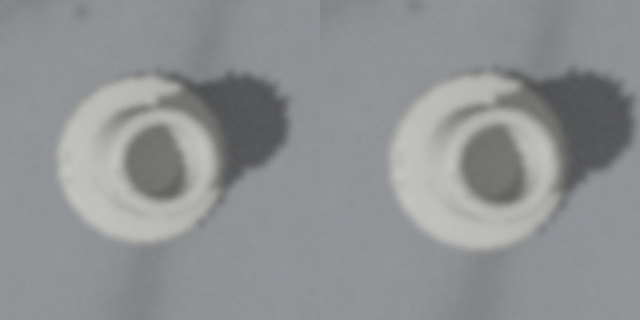

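Run:
```python
from h import *
k=784/560
z=np.load('w14.npz');p,d,M=z['p'],z['d'],z['M']
for zz in (0,.01,.02,.03,.045):print(zz,np.array(proj(M,np.array([.4681,-.0863,.1575+zz])+.011*np.array([.142,.99,0])))*k)
c=vision.calibration('wrist');v,u=np.mgrid[:420,:560]
for f,tcp,qs in (('w8',.1548,[(391,378),(380,379),(390,340),(385,400),(322,380),(455,380)]),('w3',.1354,[(345,385),(440,385),(391,348),(391,437),(390,320),(325,375),(455,380)])):
    z=np.load(f+'.npz');d,M=z['d'],z['M'];X=np.stack([(u-c['cx'])/c['fx']*d,(v-c['cy'])/c['fy']*d,d],-1)@M[:3,:3].T+M[:3,3]
    for q in qs: print(f,q,X[int(q[1]/k),int(q[0]/k)].round(4)-[0,0,tcp])
```

```text
0 [392.64639283 319.45151743]
0.01 [392.74083594 328.43428184]
0.02 [392.84560111 338.39880822]
0.03 [392.96247837 349.51535147]
0.045 [393.16553539 368.82870806]
w8 (391, 378) [ 0.4723 -0.2396  0.041 ]
w8 (380, 379) [ 0.4686 -0.2388  0.0414]
w8 (390, 340) [ 0.4722 -0.2367  0.0143]
w8 (385, 400) [ 0.4644 -0.2769 -0.0103]
w8 (322, 380) [ 0.4522 -0.2309  0.0528]
w8 (455, 380) [ 0.4928 -0.237   0.0521]
w3 (345, 385) [ 0.5636 -0.0148  0.033 ]
w3 (440, 385) [ 0.5969 -0.014   0.0429]
w3 (391, 348) [0.5826 0.0018 0.0428]
w3 (391, 437) [ 0.5777 -0.033   0.041 ]
w3 (390, 320) [0.5822 0.0028 0.0197]
w3 (325, 375) [ 0.5611 -0.0017  0.0488]
w3 (455, 380) [ 0.6014 -0.0072  0.0529]
```

Run:
```python
from h import *
o=bot.get_obs();p,d=vision.read_camera('scene');np.savez('s2.npz',p=p,d=d)
c=vision.calibration('scene')
im=p[:,:,::-1].copy()
im=cv2.resize(im[80:330,200:480],None,fx=2.8,fy=2.4*2.8/2.4,interpolation=cv2.INTER_CUBIC)
for h in (0,.019,.045):
    q=c['R']@(o['eef_pos']+[0,0,h])+c['t'];u=c['fx']*q[0]/q[2]+c['cx'];v=c['fy']*q[1]/q[2]+c['cy'];print(u,v)
    cv2.circle(im,(int((u-200)*2.8),int((v-80)*2.8)),4,(0,0,255),1)
im=im[:600];cv2.imwrite('pics/s2.png',im);print(im.shape)
```

```text
292.70814500383636 192.34063194025362
292.6672061333064 182.84774997620275
292.6096954104083 169.51219633068484
(600, 784, 3)
```

View pics/s2.png

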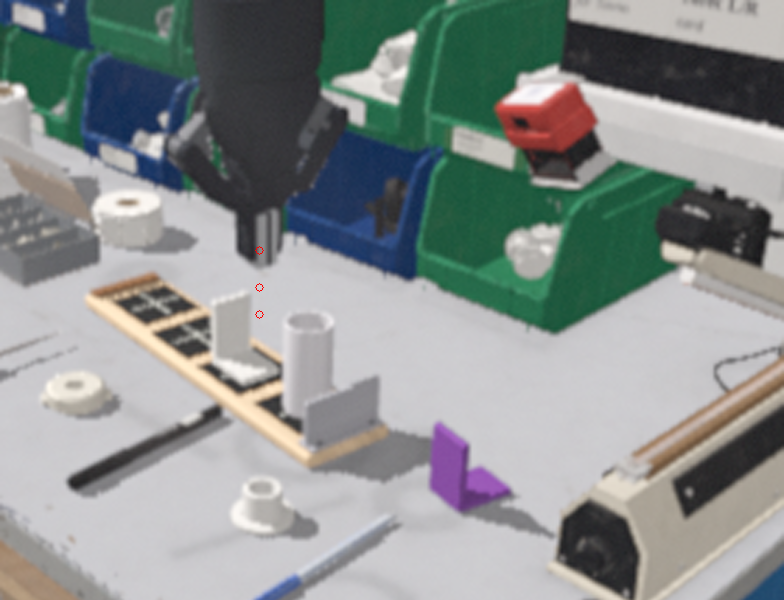

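The fingertips actually sit about 40–45 mm above the reported TCP. The scene camera and the wrist depth both show this, and it explains the miss: tube and bracket were held near their tops. I'll allow for the offset, so the tips reach z≈0.012 when the TCP reads about -0.034. I'll go down to an intermediate height first and check.

Request:
{"method": "move_arm", "body": {"increments": "0.6 0 0 -45 0 0 0;0.6 0 0 -45 0 0 0;0.6 0 0 -45 0 0 0;0.6 0 0 -30 0 0 0;0.6 0 0 -15 0 0 0;0.6 0 0 0 0 0 0;0.6 0 0 0 0 0 0;0.6 0 0 0 0 0 0"}}

```text
t: 22.85
eef_pos: [0.4697, -0.0862, -0.0206]
tool_rot: [0.001, 0.755, 0.655, 0.001]
contact_force: [-0.4, -0.2, 0.8]
gripper_width: 0.598
```

```bash
cat >> h.py <<'E'
def wcloud(d,M):
    c=vision.calibration('wrist');v,u=np.mgrid[:420,:560]
    X=np.stack([(u-c['cx'])/c['fx']*d,(v-c['cy'])/c['fy']*d,d],-1)@M[:3,:3].T+M[:3,3];X[d==0]=np.nan
    return X
E
python3 - <<'E'
from h import *
p,d,M=wrist('w15');k=784/560;X=wcloud(d,M)
for q in [(307,370),(306,374),(306,378),(303,385),(475,372),(475,378)]: print(q,X[int(q[1]/k),int(q[0]/k)].round(4))
sp,sd=vision.read_camera('scene');cv2.imwrite('pics/s3.png',cv2.resize(sp[180:300,220:380,::-1],(784,588),interpolation=cv2.INTER_CUBIC))
E
```

```text
t 22.85 pos [ 0.4697 -0.0862 -0.0206] tooly [ 0.99  -0.141  0.002] z [ 0.002  0.    -1.   ] g 0.5978939399522105 F [-0.4 -0.2  0.8]
(307, 370) [ 0.4432 -0.0718  0.024 ]
(306, 374) [ 0.4435 -0.0714  0.0279]
(306, 378) [ 0.444  -0.0713  0.031 ]
(303, 385) [ 0.444  -0.0713  0.0355]
(475, 372) [ 0.4969 -0.0789  0.0262]
(475, 378) [ 0.4961 -0.0788  0.0308]
```

View pics/w15.png

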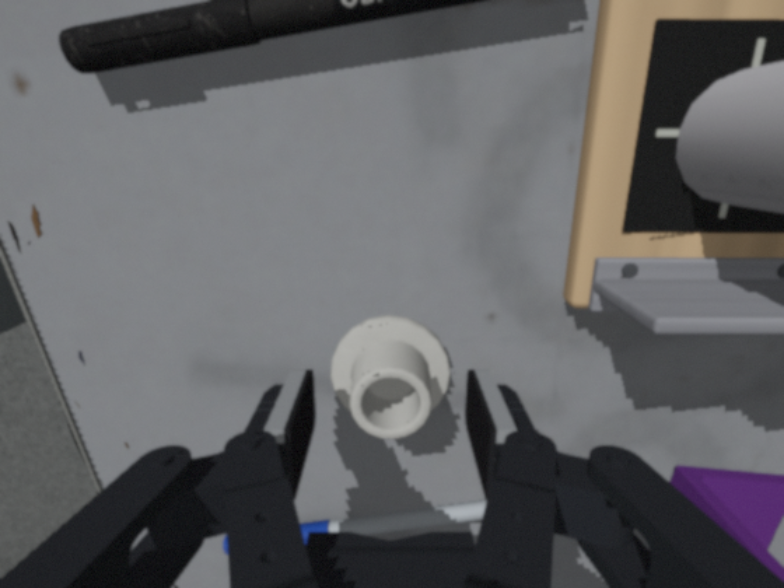

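View pics/s3.png

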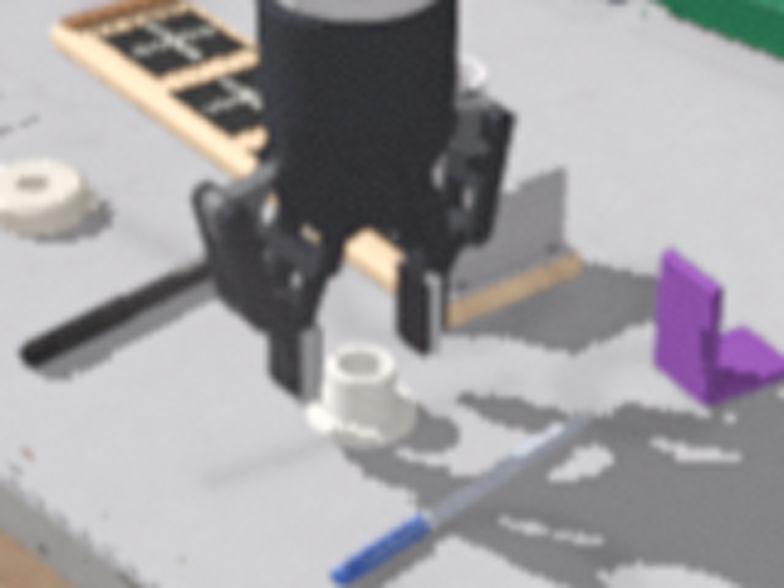

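The tips are now at z≈0.023, either side of the neck. I'll lower 10 mm more and close.

Request:
{"method": "move_arm", "body": {"increments": "0.6 -1 0 -5 0 0 0;0.6 0 0 -5 0 0 0;0.6 0 0 0 0 0 0;0 0 0 0 0 0 0;0 0 0 0 0 0 0;0 0 0 0 0 0 0;0 0 0 0 0 0 0;0 0 0 0 0 0 0", "newtons": 35}}

```text
t: 23.95
eef_pos: [0.4681, -0.0863, -0.0314]
tool_rot: [0.0, 0.756, 0.655, 0.0]
contact_force: [-0.4, 0.3, 5.5]
gripper_width: 0.308
```

Request:
{"method": "move_arm", "body": {"increments": "0 0 0 10 0 0 0;0 0 0 30 0 0 0;0 0 0 45 0 0 0;0 0 0 45 0 0 0;0 0 0 20 0 0 0;0 0 0 0 0 0 0;0 0 0 0 0 0 0;0 0 0 0 0 0 0"}}

```text
t: 24.95
eef_pos: [0.4668, -0.0861, 0.1173]
tool_rot: [-0.001, 0.756, 0.655, -0.001]
contact_force: [-0.5, -0.1, 1.3]
gripper_width: 0.305
```

Run:
```python
from h import *
p,d,M=wrist('w16')
```

```text
t 24.95 pos [ 0.4668 -0.0861  0.1173] tooly [ 0.99  -0.142 -0.002] z [-0.002 -0.    -1.   ] g 0.3053496974096123 F [-0.5 -0.1  1.3]
```

View pics/w16.png

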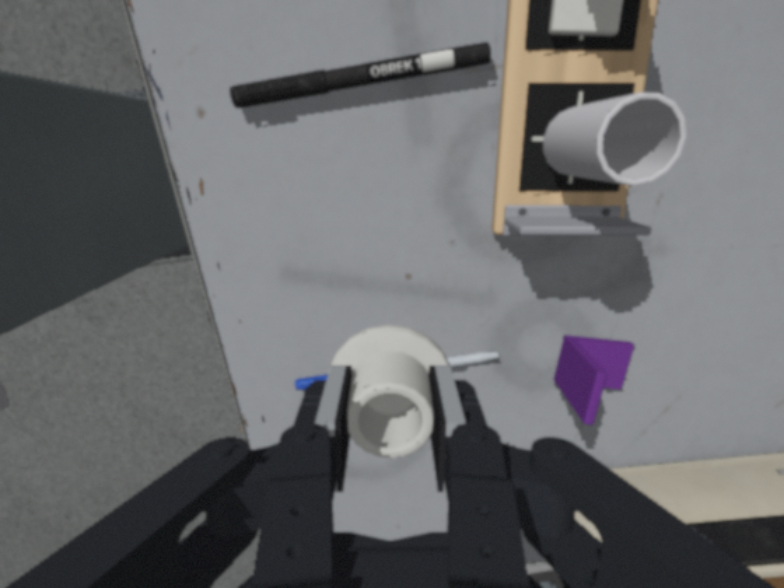

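Run:
```python
from h import *
z=np.load('w16.npz');M=z['M'];s=560/784
r=ray(M,390.5*s,420*s,.1173+.0575);print(r, r-[.4668,-.0861,0]); 
r=ray(M,390*s,385*s,.1173+.0395);print(r)
```

```text
[ 0.46592715 -0.0860532   0.1748    ] [-8.72851542e-04  4.68034640e-05  1.74800000e-01]
[ 0.46603315 -0.08393839  0.1568    ]
```

Request:
{"method": "move_arm", "body": {"increments": "0 22 36 0 0 0 0;0 22 36 0 0 0 0;0 22 36 0 0 0 0;0 23 36 0 0 0 0;0 23 36 0 0 0 0;0 23 36 0 0 0 0;0 0 0 0 0 0 0;0 0 0 0 0 0 0"}}

```text
t: 26.0
eef_pos: [0.602, 0.1288, 0.1173]
tool_rot: [-0.0, 0.756, 0.655, -0.001]
contact_force: [-0.4, -0.8, -0.5]
gripper_width: 0.308
```

Run:
```python
from h import *
p,d,M=wrist('w17')
```

```text
t 26.0 pos [0.602  0.1288 0.1173] tooly [ 0.99  -0.142 -0.002] z [-0.002 -0.001 -1.   ] g 0.3078933281612807 F [-0.4 -0.8 -0.5]
```

View pics/w17.png

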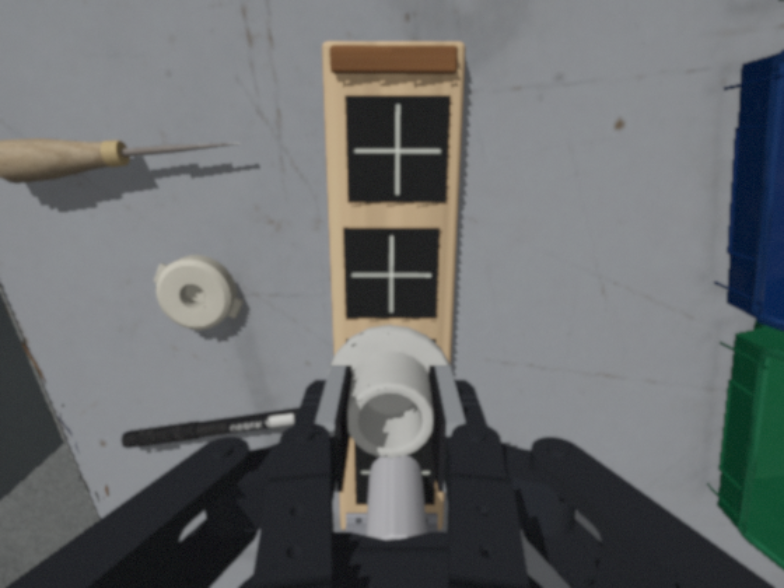

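Run:
```python
from h import *
z=np.load('w17.npz');M=z['M'];s=560/784
for q in [(391.5,275),(398,151)]: print('pad',ray(M,q[0]*s,q[1]*s,.014).round(4))
print(ray(M,390.5*s,420*s,.1173+.0575),ray(M,391*s,374*s,.1173+.0395))
```

```text
pad [0.6019 0.1306 0.014 ]
pad [0.6161 0.2043 0.014 ]
[0.60111442 0.1289619  0.1748    ] [0.60215286 0.13514811 0.1568    ]
```

Request:
{"method": "move_arm", "body": {"increments": "0 1 1 -40 0 0 0;0 0 0 -45 0 0 0;0 0 0 -30 0 0 0;0 0 0 -12 0 0 0;0 0 0 -5 0 0 0;0 0 0 -1 0 0 0;0 0 0 0 0 0 0;0 0 0 0 0 0 0"}}

```text
t: 27.05
eef_pos: [0.6043, 0.131, -0.0139]
tool_rot: [0.0, 0.755, 0.655, 0.001]
contact_force: [-0.5, 0.8, 0.5]
gripper_width: 0.305
```

Run:
```python
from h import *
p,d,M=wrist('w18')
```

```text
t 27.05 pos [ 0.6043  0.131  -0.0139] tooly [ 0.99  -0.141  0.001] z [ 0.001  0.    -1.   ] g 0.30501768492868364 F [-0.5  0.8  0.5]
```

View pics/w18.png

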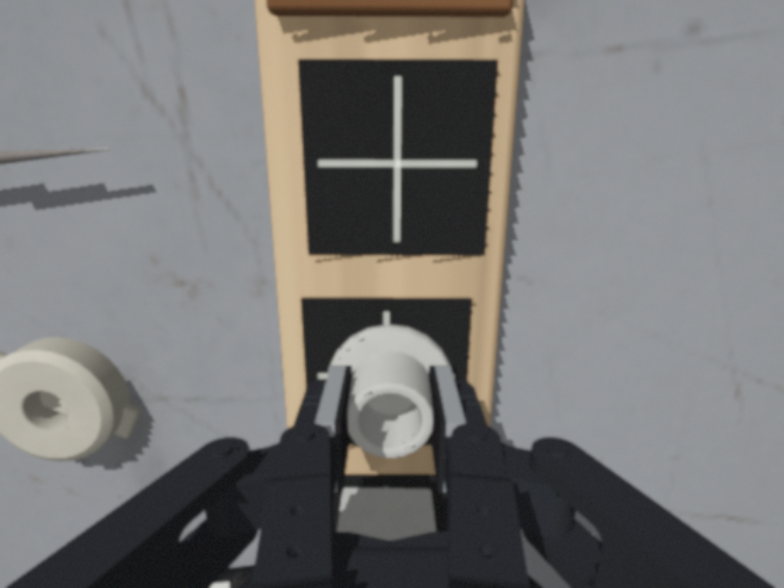

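Request:
{"method": "move_arm", "body": {"increments": "0 -1.5 0 -1 0 0 0;0 0 0 -1 0 0 0;0 0 0 -1 0 0 0;0 0 0 0 0 0 0;0.4 0 0 0 0 0 0;0.6 0 0 0 0 0 0;0.6 0 0 0 0 0 0;0.6 0 0 0 0 0 0"}}

```text
t: 28.1
eef_pos: [0.6022, 0.1308, -0.0178]
tool_rot: [-0.0, 0.755, 0.655, -0.0]
contact_force: [0.1, 0.3, 0.5]
gripper_width: 0.597
```

Request:
{"method": "move_arm", "body": {"increments": "0.6 0 0 15 0 0 0;0.6 0 0 35 0 0 0;0.6 0 0 45 0 0 0;0.8 0 0 45 0 0 0;1 0 0 0 0 0 0;1 0 0 0 0 0 0;1 0 0 0 0 0 0;1 0 0 0 0 0 0"}}

```text
t: 29.1
eef_pos: [0.6015, 0.1306, 0.1212]
tool_rot: [-0.0, 0.756, 0.655, -0.001]
contact_force: [0.1, -0.2, 0.7]
gripper_width: 0.997
```

Run:
```python
from h import *
p,d,M=wrist('w19')
A=topdown(p,M,.6017,.1306,.014,.04);B=topdown(p,M,.6017,.1306,.022,.04);C=topdown(p,M,.473,.138,.015,.04);cv2.imwrite('pics/r19.png',cv2.resize(np.hstack([A,B,C])[:,:,::-1],(798,266)))
cv2.imwrite('pics/r19c.png',cv2.resize(C[:,:,::-1],(600,600)))
```

```text
t 29.1 pos [0.6015 0.1306 0.1212] tooly [ 0.99  -0.142 -0.002] z [-0.002 -0.001 -1.   ] g 0.9972561461095915 F [ 0.1 -0.2  0.7]
```

View pics/r19.png

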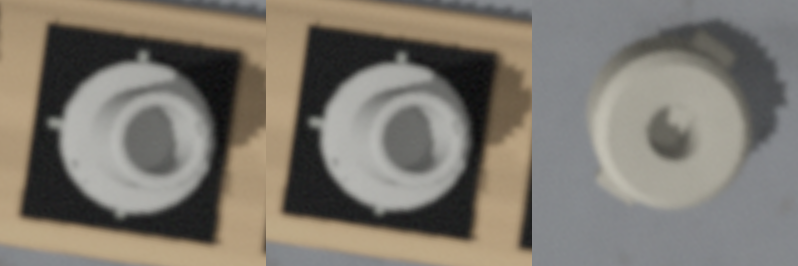

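View pics/r19c.png

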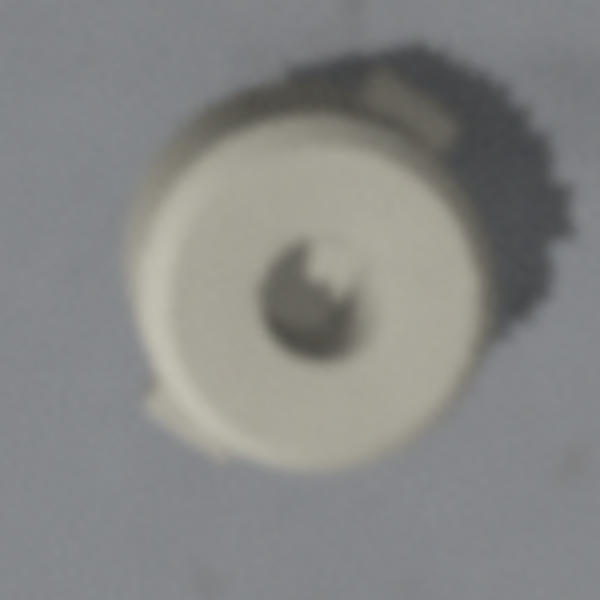

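View pics/w19.png

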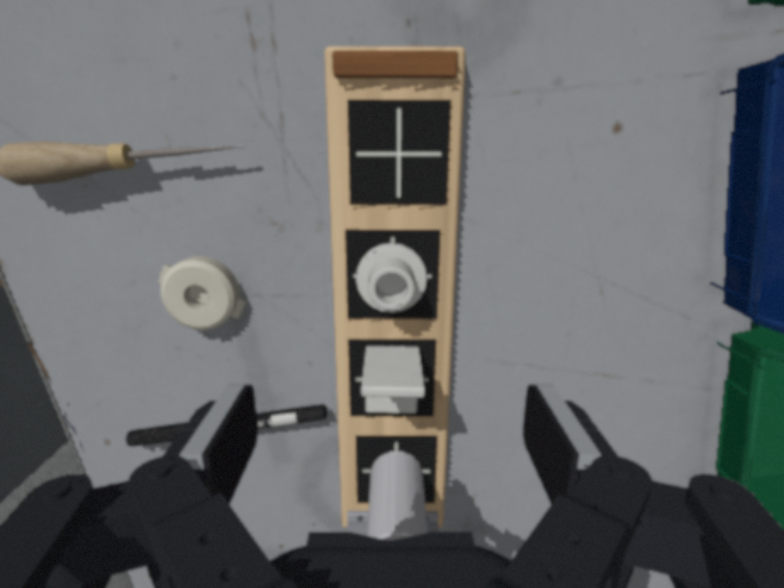

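The cap is on its pad within about 1.5 mm. Now the chain drive, at (198,293) in this view and in front of the board. Its tabs lie along about -35° in the world, so the jaws should open along +55°. I'll move over it and turn.

Request:
{"method": "move_arm", "body": {"increments": "1 -18 1 -3 0 0 0.158;1 -18 1 -3 0 0 0.158;1 -18 1 -3 0 0 0.158;1 -18 1 -3 0 0 0.158;1 -18 1 -3 0 0 0.158;1 -18 1 -3 0 0 0.158;1 -19 -1 -3 0 0 0.158;1 0 0 0 0 0 0"}}

```text
t: 30.15
eef_pos: [0.4739, 0.1355, 0.1008]
tool_rot: [-0.001, 0.299, 0.954, -0.0]
contact_force: [0.6, -0.0, 0.6]
gripper_width: 1.001
```

```bash
sleep 0
python3 - <<'E'
from h import *
p,d,M=wrist('w20')
A=topdown(p,M,.474,.136,.015,.04);cv2.imwrite('pics/r20.png',cv2.resize(A[:,:,::-1],(600,600)))
E
```

```text
t 30.15 pos [0.4739 0.1355 0.1008] tooly [ 0.571  0.821 -0.001] z [-0.002 -0.    -1.   ] g 1.0007746825586483 F [ 0.6 -0.   0.6]
```

View pics/r20.png

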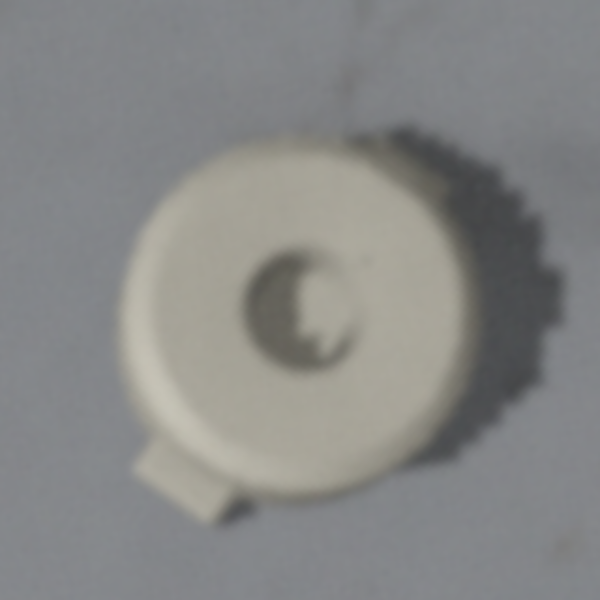

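View pics/w20.png

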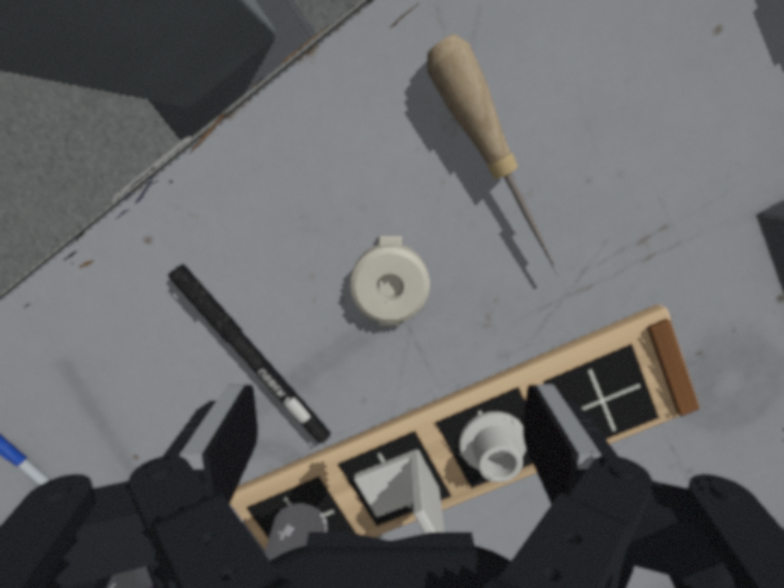

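Request:
{"method": "move_arm", "body": {"increments": "0.8 -1 0 -40 0 0 0;0.8 0 0 -40 0 0 0;0.8 0 0 -30 0 0 0;0.8 0 0 -15 0 0 0;0.8 0 0 -8 0 0 0;0.8 0 0 -4 0 0 0;0.8 0 0 0 0 0 0;0.8 0 0 0 0 0 0"}}

```text
t: 31.2
eef_pos: [0.4748, 0.136, -0.035]
tool_rot: [0.0, 0.299, 0.954, 0.0]
contact_force: [-0.6, -0.3, 0.4]
gripper_width: 0.804
```

Run:
```python
from h import *
p,d,M=wrist('w21');k=784/560;X=wcloud(d,M)
for q in [(281,378),(281,382),(505,378),(503,382)]: print(q,X[int(q[1]/k),int(q[0]/k)].round(4))
sp,sd=vision.read_camera('scene');cv2.imwrite('pics/s4.png',cv2.resize(sp[150:270,160:320,::-1],(784,588),interpolation=cv2.INTER_CUBIC))
```

```text
t 31.2 pos [ 0.4748  0.136  -0.035 ] tooly [0.57  0.821 0.001] z [ 0.001  0.001 -1.   ] g 0.8037315008561876 F [-0.6 -0.3  0.4]
(281, 378) [0.4451 0.1145 0.0163]
(281, 382) [0.4456 0.1143 0.0171]
(505, 378) [0.4842 0.1718 0.0174]
(503, 382) [0.4845 0.171  0.0178]
```

View pics/w21.png

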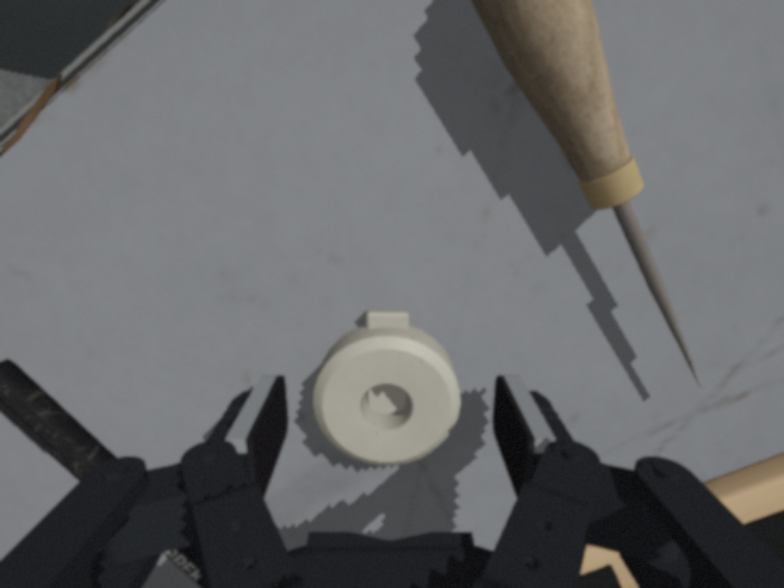

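View pics/s4.png

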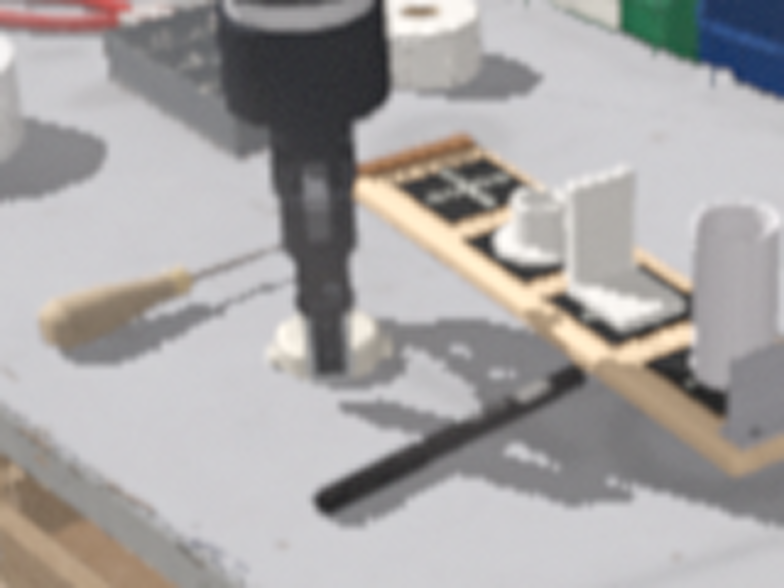

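Request:
{"method": "move_arm", "body": {"increments": "0.8 -1 0 -3 0 0 0;0.8 0 0 -2 0 0 0;0.8 0 0 0 0 0 0;0.6 0 0 0 0 0 0;0 0 0 0 0 0 0;0 0 0 0 0 0 0;0 0 0 0 0 0 0;0 0 0 0 0 0 0", "newtons": 40}}

```text
t: 32.3
eef_pos: [0.4735, 0.136, -0.0401]
tool_rot: [0.0, 0.299, 0.954, 0.0]
contact_force: [-1.1, 0.4, 7.6]
gripper_width: 0.533
```

Request:
{"method": "move_arm", "body": {"increments": "0 0 0 5 0 0 0;0 0 0 25 0 0 0;0 0 0 40 0 0 0;0 0 0 40 0 0 0;0 0 0 30 0 0 0;0 0 0 0 0 0 0;0 0 0 0 0 0 0;0 0 0 0 0 0 0"}}

```text
t: 33.3
eef_pos: [0.4723, 0.1354, 0.0982]
tool_rot: [-0.001, 0.299, 0.954, -0.001]
contact_force: [-0.1, -0.2, -1.0]
gripper_width: 0.534
```

Run:
```python
from h import *
p,d,M=wrist('w22')
```

```text
t 33.3 pos [0.4723 0.1354 0.0982] tooly [ 0.57   0.821 -0.002] z [-0.002 -0.001 -1.   ] g 0.5336669665978026 F [-0.1 -0.2 -1. ]
```

View pics/w22.png

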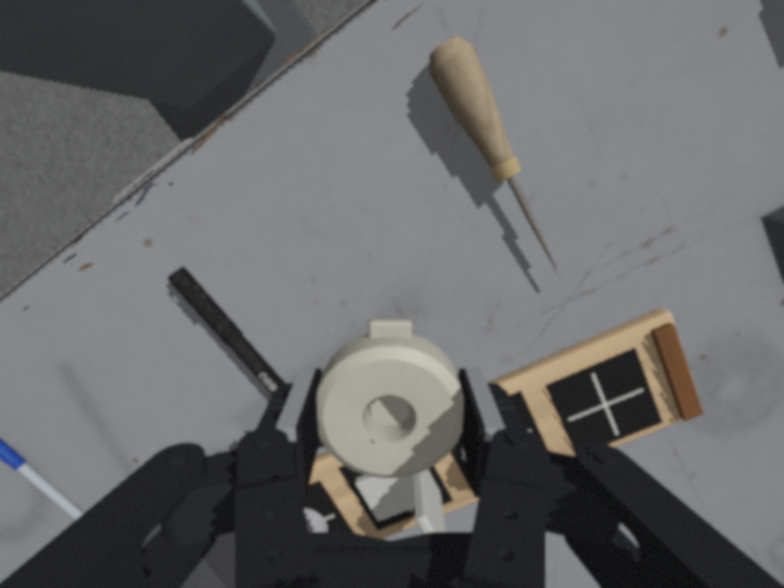

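Request:
{"method": "move_arm", "body": {"increments": "0 20 10 0 0 0 -0.158;0 20 10 0 0 0 -0.158;0 20 10 0 0 0 -0.158;0 20 10 0 0 0 -0.158;0 21 10 0 0 0 -0.158;0 21 10 0 0 0 -0.158;0 21 9 0 0 0 -0.158;0 0 0 0 0 0 0"}}

```text
t: 34.35
eef_pos: [0.6166, 0.2054, 0.098]
tool_rot: [0.0, 0.755, 0.656, -0.001]
contact_force: [-0.1, -0.2, -0.4]
gripper_width: 0.537
```

Request:
{"method": "move_arm", "body": {"increments": "0 0 0 -20 0 0 0;0 0 0 -20 0 0 0;0 0 0 0 0 0 0;0 0 0 0 0 0 0;0 0 0 0 0 0 0;0 0 0 0 0 0 0;0 0 0 0 0 0 0;0 0 0 0 0 0 0"}}

```text
t: 35.35
eef_pos: [0.6163, 0.2049, 0.0594]
tool_rot: [0.0, 0.755, 0.655, 0.0]
contact_force: [-0.7, 1.2, -0.3]
gripper_width: 0.539
```

Run:
```python
from h import *
p,d,M=wrist('w23')
```

```text
t 35.35 pos [0.6163 0.2049 0.0594] tooly [ 0.99  -0.141  0.   ] z [ 0.  0. -1.] g 0.5385355281776887 F [-0.7  1.2 -0.3]
```

View pics/w23.png

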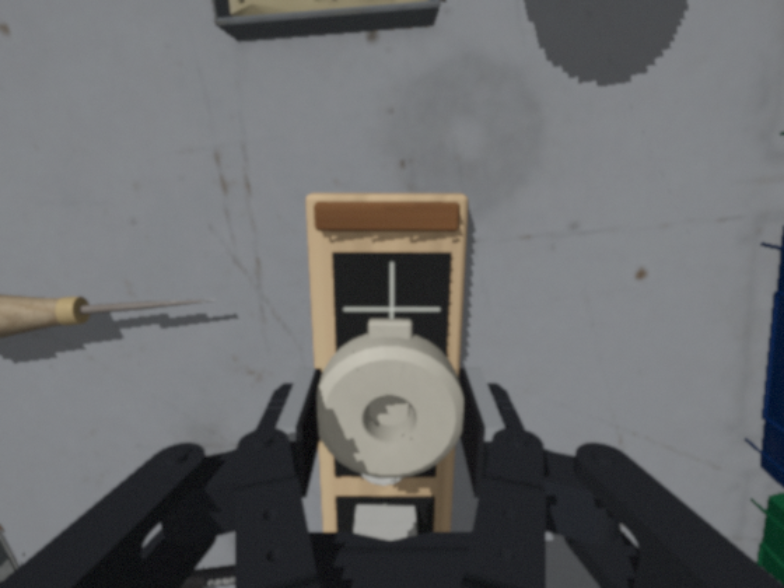

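Run:
```python
from h import *
z=np.load('w23.npz');M=z['M'];s=560/784
print('pad',ray(M,392*s,309.5*s,.014).round(4))
print('part top hole',ray(M,389.5*s,416*s,.0594+.0401+.015).round(4))
print('tab', ray(M,389.5*s,327*s,.0594+.0401+.007).round(4))
A=topdown(z['p'],M,.616,.2045,.1145,.04);cv2.imwrite('pics/r23.png',cv2.resize(A[:,:,::-1],(600,600)))
```

```text
pad [0.6161 0.2042 0.014 ]
part top hole [0.615  0.2049 0.1145]
tab [0.6187 0.2311 0.1065]
```

View pics/r23.png

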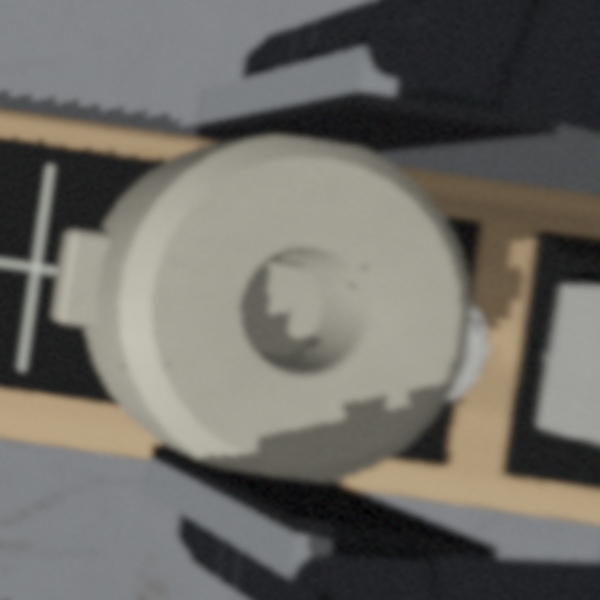

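Request:
{"method": "move_arm", "body": {"increments": "0 1 -0.5 -35 0 0 0;0 0 0 -30 0 0 0;0 0 0 -12 0 0 0;0 0 0 -5 0 0 0;0 0 0 -2 0 0 0;0 0 0 0 0 0 0;0 0 0 0 0 0 0;0 0 0 0 0 0 0"}}

```text
t: 36.4
eef_pos: [0.6175, 0.2044, -0.0242]
tool_rot: [0.0, 0.755, 0.655, 0.0]
contact_force: [0.1, 0.4, -0.5]
gripper_width: 0.537
```

Run:
```python
from h import *
p,d,M=wrist('w24')
```

```text
t 36.4 pos [ 0.6175  0.2044 -0.0242] tooly [ 0.99  -0.141  0.001] z [ 0.001  0.    -1.   ] g 0.5371520446055115 F [ 0.1  0.4 -0.5]
```

View pics/w24.png

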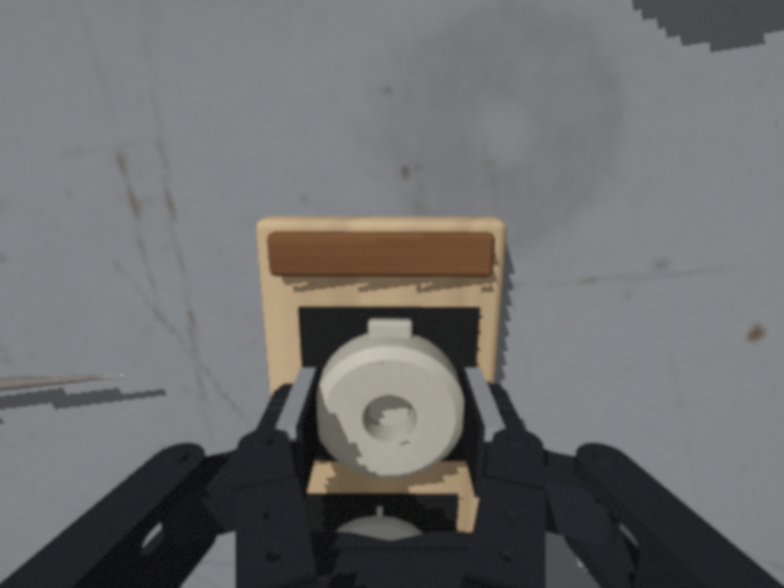

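Request:
{"method": "move_arm", "body": {"increments": "0 0 0 -1 0 0 0;0 0 0 -1 0 0 0;0 0 0 0 0 0 0;0.6 0 0 0 0 0 0;0.75 0 0 0 0 0 0;0.75 0 0 0 0 0 0;0.75 0 0 0 0 0 0;0.75 0 0 0 0 0 0"}}

```text
t: 37.45
eef_pos: [0.6172, 0.2043, -0.0267]
tool_rot: [0.0, 0.755, 0.655, -0.0]
contact_force: [1.0, -0.5, -0.1]
gripper_width: 0.75
```

Request:
{"method": "move_arm", "body": {"increments": "0.75 0 0 15 0 0 0;0.75 0 0 35 0 0 0;0.75 0 0 45 0 0 0;1 -20 0 50 0 0 0;1 -30 -20 45 0 0 0;1 -30 -20 30 0 0 0;1 0 0 0 0 0 0;1 0 0 0 0 0 0"}}

```text
t: 38.45
eef_pos: [0.5374, 0.1649, 0.1938]
tool_rot: [-0.0, 0.755, 0.655, 0.001]
contact_force: [-0.2, 0.2, -0.4]
gripper_width: 0.999
```

Run:
```python
from h import *
p,d,M=wrist('w25')
P=[(.6161,.2043,.029),(.6017,.1306,.022),(.591,.0573,.021),(.5836,-.018,.089)]
V=[topdown(p,M,x,y,z,.04) for x,y,z in P]
for T in V: cv2.drawMarker(T,(160,160),(255,0,0),cv2.MARKER_CROSS,20,1)
cv2.imwrite('pics/r25.png',np.vstack([np.hstack(V[:2]),np.hstack(V[2:])])[:600,:,::-1])
```

```text
t 38.45 pos [0.5374 0.1649 0.1938] tooly [ 0.99  -0.141  0.001] z [ 0.001  0.001 -1.   ] g 0.9986462554050344 F [-0.2  0.2 -0.4]
```

View pics/w25.png

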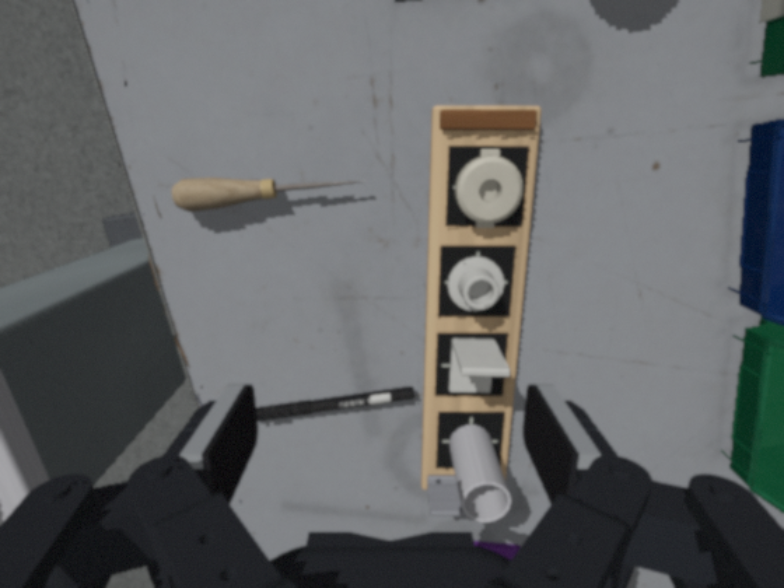

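View pics/r25.png

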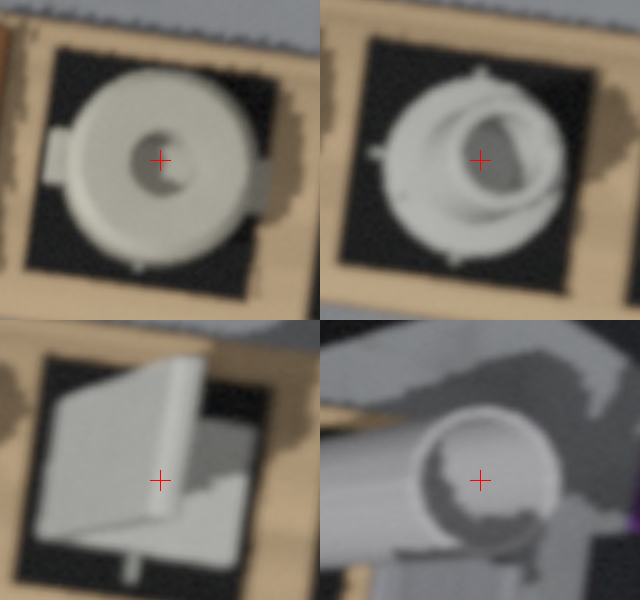

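Everything is in place and the gripper is clear, so I'm handing in.

```bash
python3 -c "
from station import bot
print(bot.hand_in())"
```

```text
the job is handed in; nothing more can be done
None
```

The four parts are standing on the pads in order of height, and the job is handed in. From the steel stop outwards they are the tube (75 mm), the white bracket (57 mm), the end cap (26 mm) and the chain drive (15 mm). Each stands the way up it started and is let go.

**Last checks:** The final wrist picture, at t≈38 s, showed all four upright. The tube, cap and chain drive measured within about 2 mm of their pad centres. I judged the bracket from its margins to the pad edges, which look about even. The gripper was clear of everything. The purple bracket, pens and screwdriver were not touched.

**What disagreed:** The first try at the end cap closed on nothing. The fingertips turned out to sit about 40–45 mm above the reported tool point, as the scene camera and wrist depth both showed. The tube and bracket had therefore been gripped near their tops, but both lifted and placed cleanly. I allowed for this offset with the cap and the chain drive.

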